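Mount fired test tiles on the display stand

ROBOT

A 6-joint arm with a two-finger parallel gripper is mounted at the origin on the work surface. World frame = base frame: x ahead of the robot, y to its left, z up, the work surface at z = 0. Lengths are in mm, angles in rad, forces in N, time in s.
With the tool pointing down it reaches from about 350 to 975 mm from the base axis. Payload 4.9 kg.
Tool frame: the origin (TCP) lies midway between the tips of the shut fingers; the grasp point (between the pads) lies 19 mm behind it; z points along the fingers, y is the line along which they close (so a half turn about z gives the same grasp; the last joint's range is limited). The gripper opens to 85 mm and grips with 20 to 120 N. Pads are 22 mm wide; open, the fingers measure 114 mm over their backs; the gripper's body (76 mm by 85 mm) begins 54 mm behind the grasp point. The pads swing forward as they close: fully open they stand 13 mm farther back than shut.
Start: joints at [1.084, 0.053, 1.613, -0, 1.476, -0.119], TCP at [224.716, 583.185, 231.304] pointing down, gripper open.
Joint ranges: [-3.01, 3.01], [-1.01, 2.22], [0.06, 2.58], [-1.02, 4.17], [0.09, 2.62], [-3.14, 3.14]. Speed limits (rad/s): [2.57, 2.57, 3.14, 3.14, 3.14, 3.14].

INTERFACE

Orientations are given as a rotation vector (axis times angle).
In Python, from workcell import * gives the robot as it stands. The module is installed in compiled form; this text tells all that it offers.
- The arm moves only by the tool play_rows, never from a script. Its argument "motion" is a list of rows, each a list of 7 numbers: the shift along the tool's x, y, z in cm, then the turn, a rotation vector about the tool's x, y, z in degrees, then the opening, from 0 (shut) to 1 (fully open). In form: [[dx, dy, dz, rx, ry, rz, grip], ...]. A call has 1 to 5 rows; each row shifts and turns the commanded pose from where the row before left it, along the tool's axes as they then stand; what a row does not reach is not made up. A row lasts 1/8 s, in which the tool goes at most 62.5 mm and 10.7 degrees, less where a joint would pass 70% of its speed; a pose out of reach is approached as far as the arm can. A call with a gripper value outside its range is refused whole. The fingers move at their own pace and stop on an object; "squeeze" is the grip in N (left out, the last holds). Time passes only in rows, so rows that do not move let the fingers close. It gives the time, the measured TCP pose, the force, the opening and the grip force at its end, in the units of the state.
- sense(): the state, without advancing time (a new reading comes with each control period).
- capture(name): name is "scene" or "top"; returns a dict with "pixels" (420x560x3 uint8, blue, green, red), "vertical_fov" (degrees; the focal length in pixels is half the picture's height over the tangent of half this angle, whatever the lens; pixels are square), "cx", "cy" (the principal point, pixels), "origin" and "attitude" of the camera in the world. Camera axes: x right, y down, z forward; pixel columns grow to the right and rows downward; lengths in mm; the calibration is good to about 2 mm. A picture is of the moment at which its call begins. There is no depth.
- hand_in(): hands the job in; it is judged then, once.
The state is a dict: "clock": time; "joints": joint angles; "qvel": joint speeds; "joint_efforts": joint torques, N m; "tool_pos": TCP position; "tcp_rot": TCP orientation; "ft_force": force on the tool from outside, world axes, zero at the start; "wrist_torque": the same for the moment, N m; "opening": finger opening in mm; "gripper_force": force on a finger pad.
Only numpy, scipy, OpenCV 4.12 (cv2) and the standard library are available. Lean on these libraries where they do the work, as an engineer would, in place of code of your own. Each camera call takes 0.05 s, during which the arm holds its last target. There are 200 camera calls.

TASK

Clear the glaze jar off the display stand first: set it upright on the cork mat. Then stand every test tile that is out on the table on the stand's ledge, each in its own bay, upright with its flat back against the upright wooden tongue and its glazed face with the toe to the front, and clip each one to its tongue with a spring clip from the parking strip, pushed down over the top edges of tile and tongue together. Leave any spare clip on its strip, keep the jar upright all along, and do not disturb the other things on the table.

Things in the scene. Friction and masses are not known exactly. Their poses are not given: they have to be found in the camera images.
- stand: Fixed wooden display stand. Origin on the table; x to its front, y along the ledge, z up. Ledge 340 mm long (y), x -14 to 78 mm, top 50 mm above the table. Upright tongues (x -8 to 0, 26 mm wide, tops 125 mm above the table) at y = -108, 0, +108 mm. Low rims 14 mm high, 8 mm thick: along the front (x 70 to 78) and between bays (y = +-54, +-162).
- bay0 (a point): Bay 0 of the stand (y = -108 mm): the point on the ledge's top, 5 mm in front of the tongue's front face, where the origin of a well seated tile lies; axes as the stand's.
- bay1 (a point): Bay 1 of the stand (y = 0 mm): the point on the ledge's top, 5 mm in front of the tongue's front face, where the origin of a well seated tile lies; axes as the stand's.
- bay2 (a point): Bay 2 of the stand (y = 108 mm): the point on the ledge's top, 5 mm in front of the tongue's front face, where the origin of a well seated tile lies; axes as the stand's.
- strip: Fixed upright parking strip for the clips, 10 mm thick (x), 300 mm long (y), 75 mm high, with two small feet at its ends (70 mm in x, 20 mm high). Origin on the table under its middle, y along it, z up. The clips are parked on its top edge, at about y = -90, 0 and 90 mm.
- clip1: Loose sprung clip, 105 g, 28 mm wide, jaws down, tails up. Origin on the pivot; y = pivot axis, z up, x from arm a to b; frame of arm a, upright when parked. Jaw pads 45 mm below pivot; tail rollers (5 mm radius, along y) 58 mm above, at x = +-24 mm parked. Pivot barrel (9 mm radius) rests on the edge clipped. Tails squeezed from 58 mm (parked) to 28 mm over all open the jaws 30 mm (11 N).
- clip1_b (a joint): Opening angle of clip1 between its arms: 0 with jaws shut, about 0.21 parked on the 10 mm strip, about 0.38 on tile and tongue together (18 mm; tails then 47 mm over all), 0.8 at most.
- clip2: Loose sprung clip, 105 g, 28 mm wide, jaws down, tails up. Origin on the pivot; y = pivot axis, z up, x from arm a to b; frame of arm a, upright when parked. Jaw pads 45 mm below pivot; tail rollers (5 mm radius, along y) 58 mm above, at x = +-24 mm parked. Pivot barrel (9 mm radius) rests on the edge clipped. Tails squeezed from 58 mm (parked) to 28 mm over all open the jaws 30 mm (11 N).
- clip2_b (a joint): Opening angle of clip2 between its arms: 0 with jaws shut, about 0.21 parked on the 10 mm strip, about 0.38 on tile and tongue together (18 mm; tails then 47 mm over all), 0.8 at most.
- clip3: Loose sprung clip, 105 g, 28 mm wide, jaws down, tails up. Origin on the pivot; y = pivot axis, z up, x from arm a to b; frame of arm a, upright when parked. Jaw pads 45 mm below pivot; tail rollers (5 mm radius, along y) 58 mm above, at x = +-24 mm parked. Pivot barrel (9 mm radius) rests on the edge clipped. Tails squeezed from 58 mm (parked) to 28 mm over all open the jaws 30 mm (11 N).
- clip3_b (a joint): Opening angle of clip3 between its arms: 0 with jaws shut, about 0.21 parked on the 10 mm strip, about 0.38 on tile and tongue together (18 mm; tails then 47 mm over all), 0.8 at most.
- tile1: Loose L-shaped fired clay test tile, 200 g: upright plate 10 mm thick (x), 64 mm wide (y), 75 mm high, with a foot 20 mm thick, as wide, reaching to x = 50 mm. Origin under the middle of the plate; x points to the glazed front (toe side), the back is flat at x = -5 mm. Starts standing on the table facing any way; may be absent.
- tile1_toe (a point): Point on top of tile1's foot, 45 mm in front of its origin, 20 mm up.
- tile2: Loose L-shaped fired clay test tile, 200 g: upright plate 10 mm thick (x), 64 mm wide (y), 75 mm high, with a foot 20 mm thick, as wide, reaching to x = 50 mm. Origin under the middle of the plate; x points to the glazed front (toe side), the back is flat at x = -5 mm. Starts standing on the table facing any way; may be absent.
- tile2_toe (a point): Point on top of tile2's foot, 45 mm in front of its origin, 20 mm up.
- tile3: Loose L-shaped fired clay test tile, 200 g: upright plate 10 mm thick (x), 64 mm wide (y), 75 mm high, with a foot 20 mm thick, as wide, reaching to x = 50 mm. Origin under the middle of the plate; x points to the glazed front (toe side), the back is flat at x = -5 mm. Starts standing on the table facing any way; may be absent.
- tile3_toe (a point): Point on top of tile3's foot, 45 mm in front of its origin, 20 mm up.
- jar: Loose closed glaze jar, 48 mm diameter, 80 mm high, 200 g, origin under its centre; it starts standing on the stand's ledge in the middle bay.
- mat: Fixed round cork mat on the table, 100 mm diameter, 6 mm thick, origin under its centre.
- bowl: Loose white bowl, 110 mm across, 50 mm high; not part of the job, leave it alone.
- plaster: Loose plaster block 90 x 70 x 35 mm; not part of the job, leave it alone.
- spatula: Loose wooden-handled spatula, 170 mm long, lying; not part of the job, leave it alone.
- sponge: Loose sponge-coloured block 90 x 60 x 30 mm; not part of the job, leave it alone.
- mug: Loose white mug, 72 mm across, 85 mm high; not part of the job, leave it alone.

How it is judged (in metres and radians):
On the way:
1. the jar stands upright on the cork mat, let go (horizontal distance between jar and mat below 0.035 m and height (world z) of jar below 0.014 m and angle between jar's own z axis and vertical below 0.1 rad and linear speed of jar below 0.02 m/s and contact force between jar and the fingers below 0.1 N), for 0.2 s.
At the end, for the whole second after the job is handed in: Jar upright within 35 mm of the mat's centre. Each tile upright on the ledge within 25 mm of a bay point, back within 5 mm of the tongue, toe to the front, a clip pressing over 3 N on tile and stand within 30 mm of its middle. Every other clip still grips the strip (over 3 N). All at rest (horizontal distance between jar and mat below 0.035 m and height (world z) of jar below 0.014 m and angle between jar's own z axis and vertical below 0.1 rad and (horizontal distance between tile1 and bay0 below 0.025 m or horizontal distance between tile1 and bay1 below 0.025 m or horizontal distance between tile1 and bay2 below 0.025 m) and x of tile1 in the frame of stand between -0.002 and 0.01 m and height (world z) of tile1 between 0.047 and 0.056 m and angle between each of tile1, tile2, tile3's own z axis and vertical below 0.12 rad and x of each of tile1_toe, tile2_toe, tile3_toe in the frame of stand above 0.042 m and linear speed of each of tile1, tile2, tile3 below 0.02 m/s and ((contact force between clip1 and tile1 above 3 N and contact force between clip1 and stand above 3 N and horizontal distance between clip1 and tile1 below 0.03 m and angle between clip1's own z axis and vertical below 0.35 rad) or (contact force between clip2 and tile1 above 3 N and contact force between clip2 and stand above 3 N and horizontal distance between clip2 and tile1 below 0.03 m and angle between clip2's own z axis and vertical below 0.35 rad) or (contact force between clip3 and tile1 above 3 N and contact force between clip3 and stand above 3 N and horizontal distance between clip3 and tile1 below 0.03 m and angle between clip3's own z axis and vertical below 0.35 rad)) and (horizontal distance between tile2 and bay0 below 0.025 m or horizontal distance between tile2 and bay1 below 0.025 m or horizontal distance between tile2 and bay2 below 0.025 m) and x of tile2 in the frame of stand between -0.002 and 0.01 m and height (world z) of tile2 between 0.047 and 0.056 m and ((contact force between clip1 and tile2 above 3 N and contact force between clip1 and stand above 3 N and horizontal distance between clip1 and tile2 below 0.03 m and angle between clip1's own z axis and vertical below 0.35 rad) or (contact force between clip2 and tile2 above 3 N and contact force between clip2 and stand above 3 N and horizontal distance between clip2 and tile2 below 0.03 m and angle between clip2's own z axis and vertical below 0.35 rad) or (contact force between clip3 and tile2 above 3 N and contact force between clip3 and stand above 3 N and horizontal distance between clip3 and tile2 below 0.03 m and angle between clip3's own z axis and vertical below 0.35 rad)) and (horizontal distance between tile3 and bay0 below 0.025 m or horizontal distance between tile3 and bay1 below 0.025 m or horizontal distance between tile3 and bay2 below 0.025 m) and x of tile3 in the frame of stand between -0.002 and 0.01 m and height (world z) of tile3 between 0.047 and 0.056 m and ((contact force between clip1 and tile3 above 3 N and contact force between clip1 and stand above 3 N and horizontal distance between clip1 and tile3 below 0.03 m and angle between clip1's own z axis and vertical below 0.35 rad) or (contact force between clip2 and tile3 above 3 N and contact force between clip2 and stand above 3 N and horizontal distance between clip2 and tile3 below 0.03 m and angle between clip2's own z axis and vertical below 0.35 rad) or (contact force between clip3 and tile3 above 3 N and contact force between clip3 and stand above 3 N and horizontal distance between clip3 and tile3 below 0.03 m and angle between clip3's own z axis and vertical below 0.35 rad)) and (contact force between clip1 and strip above 3 N or contact force between clip1 and tile1 above 3 N or contact force between clip1 and tile2 above 3 N or contact force between clip1 and tile3 above 3 N) and (contact force between clip2 and strip above 3 N or contact force between clip2 and tile1 above 3 N or contact force between clip2 and tile2 above 3 N or contact force between clip2 and tile3 above 3 N) and (contact force between clip3 and strip above 3 N or contact force between clip3 and tile1 above 3 N or contact force between clip3 and tile2 above 3 N or contact force between clip3 and tile3 above 3 N)); the robot touches nothing.
It fails at once if the jar is tipped over (angle between jar's own z axis and vertical above 0.8 rad).
It fails at once if a bystander is disturbed (moved over 40 mm) (distance of any of bowl, plaster, spatula, sponge, mug from where it was at the start of the episode above 0.04 m).
Of tile1, tile2, tile3 only 2 to 3 are there at a start; the rules pass over those that are not, and their reading is None.
At some moment in a run one of tile1, tile2, tile3 may be knocked a few centimetres aside while the robot is not near it.
It also fails if it takes over 210 s, if anything falls off the work surface, if the arm or the gripper's body presses on something with over 40 N, if the wrist force passes 120 N, or if a joint passes its speed limit or range.

## Working session

There is one attempt and no reset: what is moved stays moved. The work goes in short steps, Python scripts to look and compute and a tool call to move; the robot and the scene stay as the last step left them, time stands still between calls to the robot, and variables do not carry over. Pictures are saved under pics/ and viewed, at most 14 in all, crops included, and the job is handed in when it is done.

Besides the shell and the picture viewer there is one more tool, called as a command line: name --pt "numbers of a row" for each row, then --argument value for the rest. play_rows: Moves the arm, as the interface text tells. Its arguments: {"type":"object","properties":{"motion":{"type":"array"},"squeeze":{"type":"number"}},"required":["motion"]}

```bash
mkdir -p pics; python3 - <<'E'
from workcell import *
import cv2
for n in("scene","top"):
    c=capture(n); cv2.imwrite(f"pics/{n}0.png",c["pixels"]); print({k:v for k,v in c.items() if k!="pixels"})
print(sense())
E
```

```text
{'vertical_fov': 56.96986193268349, 'cx': 285.38172641811633, 'cy': 211.3524332776174, 'origin': array([1208.52466482,  188.82692883,  703.0625166 ]), 'attitude': array([-1.37994643, -2.09971516,  0.93053065])}
{'vertical_fov': 57.443834483401716, 'cx': 277.51516012496, 'cy': 214.56703318001263, 'origin': array([ 393.41424753,  -48.04359133, 1175.36785355]), 'attitude': array([-2.15019551,  2.18920287, -0.17357029])}
{'clock': 0.1, 'joints': array([ 1.08400267e+00,  5.33165434e-02,  1.61416228e+00,  9.70935479e-06,
        1.47598575e+00, -1.19004022e-01]), 'qvel': array([-0.00055235, -0.0043249 , -0.00097361,  0.00028218,  0.00334849,
       -0.00055465]), 'joint_efforts': array([ 4.33421146e-04, -3.94904995e+01, -3.71362782e+01, -1.48501226e-04,
        3.90341738e-03, -1.83530801e-05]), 'tool_pos': array([224.45587431, 582.70293094, 230.16667672]), 'tcp_rot': array([-5.74369359e-01, -3.08806256e+00,  2.80151447e-03]), 'ft_force': array([ 0.11635602,  0.25199024, -0.9193286 ]), 'wrist_torque': array([-0.00696032, -0.04764843,  0.02074066]), 'gripper_force': 0.0, 'opening': 85.65938758011929}
```

View pics/scene0.png

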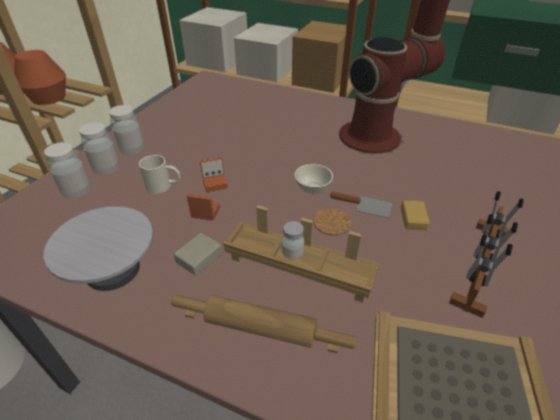

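View pics/top0.png

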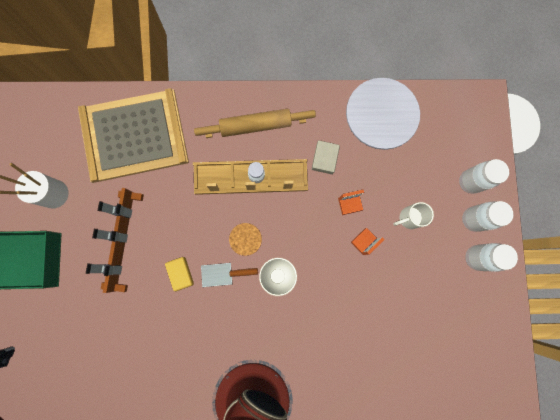

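```bash
cat > h.py <<'E'
import numpy as np, cv2
from scipy.spatial.transform import Rotation as R
from scipy.optimize import least_squares
from workcell import *
def cam(c):
    h=c["pixels"].shape[0]; f=h/2/np.tan(np.radians(c["vertical_fov"])/2)
    return dict(f=f,cx=c["cx"],cy=c["cy"],o=np.array(c["origin"]),M=R.from_rotvec(c["attitude"]).as_matrix())
def ray(k,p):
    d=np.array([(p[0]-k["cx"])/k["f"],(p[1]-k["cy"])/k["f"],1.]); return k["M"]@d
def onz(k,p,z):
    d=ray(k,p); return k["o"]+d*(z-k["o"][2])/d[2]
def proj(k,X):
    v=k["M"].T@(np.asarray(X,float)-k["o"]); return np.array([k["f"]*v[0]/v[2]+k["cx"],k["f"]*v[1]/v[2]+k["cy"]])
def tri(k1,p1,k2,p2):
    d1,d2=[ray(k,p)/np.linalg.norm(ray(k,p)) for k,p in((k1,p1),(k2,p2))]
    t=np.linalg.lstsq(np.c_[d1,-d2],k2["o"]-k1["o"],rcond=None)[0]
    a,b=k1["o"]+d1*t[0],k2["o"]+d2*t[1]; return (a+b)/2,np.linalg.norm(a-b)
def crops(boxes,imgs,s,name,W=800,H=600):
    out=np.zeros((H,W,3),np.uint8);x=y=0;rh=0
    for n,(a,b,c,d) in boxes:
        im=cv2.resize(imgs[n][b:d,a:c],None,fx=s,fy=s,interpolation=cv2.INTER_CUBIC)
        for g in range((a+9)//10*10,c,10): cv2.putText(im,str(g),((g-a)*s,8),0,.3,(255,255,255)); im[:4,(g-a)*s]=255
        for g in range((b+9)//10*10,d,10): cv2.putText(im,str(g),(0,(g-b)*s+4),0,.3,(255,255,255)); 
        if x+im.shape[1]>W: x=0;y+=rh+4;rh=0
        hh=min(im.shape[0],H-y); out[y:y+hh,x:x+im.shape[1]]=im[:hh]; x+=im.shape[1]+4; rh=max(rh,im.shape[0])
    cv2.imwrite(name,out)
E
python3 - <<'E'
from h import *
C={n:capture(n) for n in("scene","top")}
I={n:C[n]["pixels"] for n in C}
crops([("top",(188,152,314,200)),("top",(335,185,390,262)),("scene",(188,152,240,225)),("scene",(222,198,380,288))],I,4,"pics/a.png")
crops([("top",(80,185,150,300)),("scene",(445,185,530,318))],I,4,"pics/b.png")
for n in C:
    k=cam(C[n]); print(n,k["f"],proj(k,[0,0,0]),proj(k,[500,0,0]),proj(k,[500,300,0]))
E
```

```text
Traceback (most recent call last):
  File "h.py", line 25, in crops
    hh=min(im.shape[0],H-y); out[y:y+hh,x:x+im.shape[1]]=im[:hh]; x+=im.shape[1]+4; rh=max(rh,im.shape[0])
                             ~~~^^^^^^^^^^^^^^^^^^^^^^^^
ValueError: could not broadcast input array from shape (352,632,3) into shape (0,632,3)
```

```bash
python3 - <<'E'
from h import *
C={n:capture(n) for n in("scene","top")}
I={n:C[n]["pixels"] for n in C}
crops([("top",(188,152,314,200)),("scene",(222,198,380,288))],I,5,"pics/a.png",800,700-100)
crops([("top",(80,185,145,300)),("scene",(452,185,524,315)),("top",(335,190,390,262)),("scene",(188,155,236,222))],I,4,"pics/b.png",800,870)
b=cv2.imread("pics/b.png")
crops([("top",(80,185,145,300)),("scene",(452,185,524,315))],I,4,"pics/b1.png",560,524)
crops([("top",(335,190,390,262)),("scene",(188,155,236,222))],I,7,"pics/b2.png",740,510)
for n in C:
    k=cam(C[n]); print(n,k["f"],proj(k,[0,0,0]),proj(k,[500,0,0]),proj(k,[500,300,0]))
E
```

```text
scene 387.01458434373126 [369.13358097 135.97293158] [322.51756054 227.11658165] [441.46506141 262.32983518]
top 383.22475684833125 [251.38022231 400.88300175] [249.55170632 229.38313412] [150.89546782 231.07104895]
```

View pics/a.png

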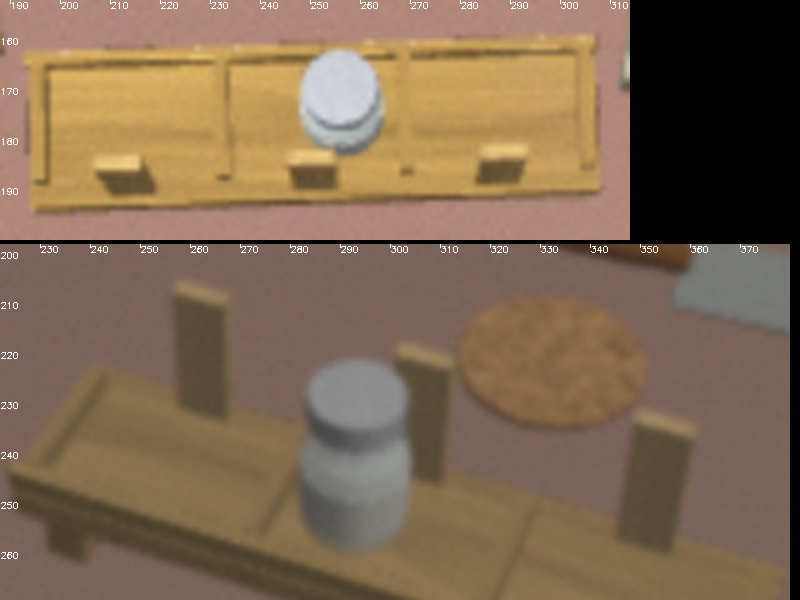

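View pics/b1.png

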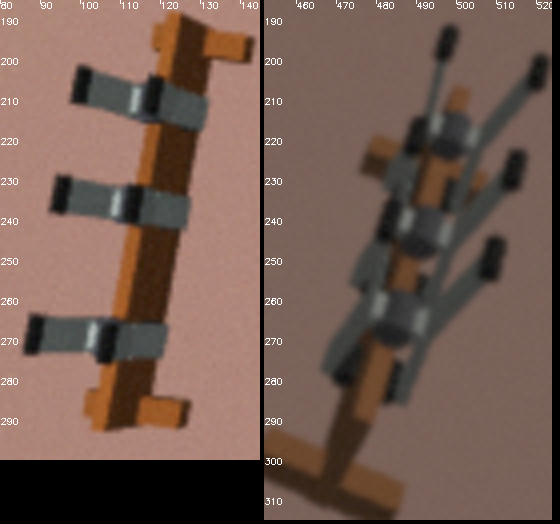

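View pics/b2.png

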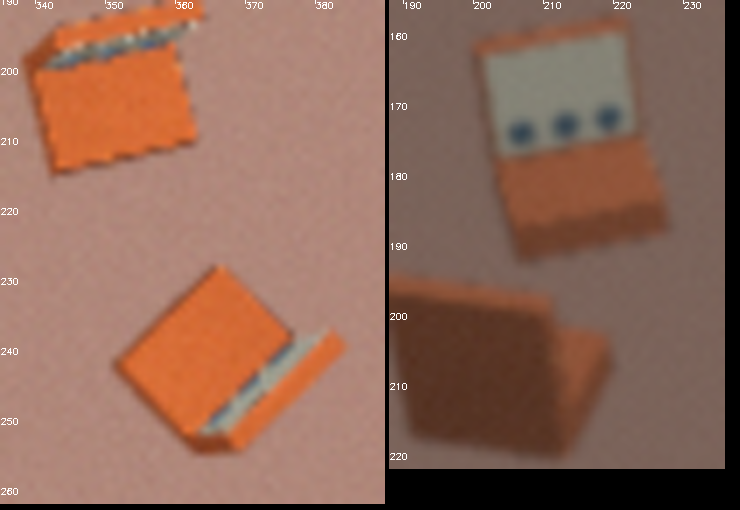

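```bash
cat > m.py <<'E'
from h import *
C={n:capture(n) for n in("scene","top")}
T,S=cam(C["top"]),cam(C["scene"])
P=dict(bay2=((211.9,184.2),(355.2,234)),bay1=((250.6,183.3),(307,220.4)),bay0=((288.5,182.2),(262.4,207.8)),
jar=((256,169.6),(293.4,226.8)),mat=((245,239),(332.6,221.2)),
c1l=((100.5,206.2),(520.8,203)),c1r=((118.5,208.8),(497.8,195.8)),c2l=((95.5,233.8),(514.5,227.5)),c2r=((113.2,235.8),(489.8,218.8)),
c3l=((88.8,268.8),(509,249.5)),c3r=((106.2,270.2),(483.5,240)))
for n,(a,b) in P.items():
    X,e=tri(T,a,S,b); print(n,X.round(1),round(e,1))
for a in[(95,30)]: pass
print("strip top",onz(T,(122,189),75),onz(T,(106,276),75))
for n,a,b in(("A",(341.5,214.5),(362,210)),("B",(351,242),(365.5,228))):
    p,q=onz(T,a,20)[:2],onz(T,b,20)[:2]; print(n,p,q,np.linalg.norm(p-q),"yaw edge",np.degrees(np.arctan2(*(q-p)[::-1])))
hsv=cv2.cvtColor(C["top"]["pixels"],cv2.COLOR_BGR2HSV)
m=cv2.inRange(hsv,(4,170,190),(14,255,255)); m[:180]=0;m[265:]=0;m[:,:330]=0;m[:,392:]=0
n,l,st,ce=cv2.connectedComponentsWithStats(m)
for i in range(1,n):
    if st[i,4]>20:
        r=cv2.minAreaRect(np.argwhere(l==i)[:,::-1].astype(np.float32)); print(st[i],ce[i].round(1),cv2.boxPoints(r).round(1).tolist())
E
python3 m.py
```

```text
bay2 [616.4 100.8 122.7] 5.1
bay1 [617.5  -7.3 122.3] 4.2
bay0 [ 619.2 -114.2  122.7] 2.7
jar [654.9 -23.7 129.5] 2.7
mat [470.1  15.9   1.7] 3.6
c1l [541.7 366.1 241. ] 27.2
c1r [534.5 325.3 239.3] 31.3
c2l [482.4 406.  141.6] 3.4
c2r [476.1 357.7 143.2] 1.9
c3l [390.8 461.9   8.1] 29.4
c3r [386.6 404.6  14. ] 36.8
strip top [616.41821037 363.03512495  75.        ] [369.14183568 399.51593161  75.        ]
A [ 539.00776178 -281.85460898] [ 551.90397761 -345.64526509] 65.08118153774458 yaw edge -78.57086207556404
B [ 454.54051783 -307.32616441] [ 496.34907002 -353.71266186] 62.44727521541416 yaw edge -47.97138843173133
[343 190  21   7  51] [352.5 193. ] [[342.6000061035156, 194.0], [362.70001220703125, 189.5], [363.20001220703125, 191.8000030517578], [343.1000061035156, 196.3000030517578]]
[340 197  23  17 276] [350.9 204.9] [[339.70001220703125, 200.10000610351562], [359.29998779296875, 195.6999969482422], [362.29998779296875, 209.39999389648438], [342.70001220703125, 213.6999969482422]]
[353 229  23  23 284] [363.9 239.7] [[352.0, 242.0], [366.0, 228.0], [375.5, 237.5], [361.5, 251.5]]
[368 238  16  16  48] [375.1 245.8] [[367.0, 252.0], [381.5, 237.5], [383.0, 239.0], [368.5, 253.5]]
```

```bash
cat > m2.py <<'E'
exec(open("m.py").read().split("for n,(a,b)")[0])
for a,b in(("l",1),("r",1)):pass
sw={"c1l":("c1l","c3l"),"c1r":("c1r","c3r"),"c3l":("c3l","c1l"),"c3r":("c3r","c1r")}
for n,(a,b) in sw.items():
    X,e=tri(T,P[a][0],S,P[b][1]); print(n,X.round(1),round(e,1))
for n,z in(("bay0",125),("bay1",125),("bay2",125),("jar",130),("mat",6),("c2l",142),("c2r",142)):
    print(n,onz(T,P[n][0],z)[:2].round(1),onz(S,P[n][1],z)[:2].round(1))
print("rim",onz(T,(193,164.2),64),onz(T,(307,159.6),64))
for n,p in(("A",(352.9,192.9)),("B",(375,245.5))): print(n,onz(T,p,75))
# scene plate-top centres: A lower tile, B upper tile (b2 crop s=7, offsets 188,155, x origin 389)
for n,p,q in(("A",(352.9,192.9),(188+(470-389)/7,155+(288)/7)),("B",(375,245.5),(188+(551-389)/7,155+31/7))): print(n,tri(T,p,S,q))
M=R.from_rotvec(sense()["tcp_rot"]).as_matrix(); print(M.round(3))
E
python3 m2.py
```

```text
c1l [556.5 394.8 142.8] 2.8
c1r [548.7 347.2 142.5] 3.4
c3l [390.2 419.9 141.8] 4.0
c3r [385.7 372.4 143.7] 1.5
bay0 [ 619.2 -115.3] [ 621.3 -111.6]
bay1 [617.5  -9.4] [619.7  -4.4]
bay2 [616.4  98. ] [618.  103.6]
jar [655.2 -25. ] [655.1 -22.2]
mat [470.3  13.9] [474.1  18.6]
c2l [482.4 403.9] [482.  407.6]
c2r [476.2 357.2] [474.1 359.1]
rim [690.34907001 162.16085472  64.        ] [ 700.43095789 -176.15535299   64.        ]
A [ 595.4421039 -307.0239104   75.       ]
B [ 440.26547883 -364.29497272   75.        ]
A (array([ 594.50504578, -305.11023935,   74.90543873]), np.float64(4.144054301177829))
B (array([ 439.90995199, -363.61887477,   74.31063414]), np.float64(1.839939207107418))
[[-0.933  0.36   0.   ]
 [ 0.36   0.933 -0.   ]
 [-0.    -0.    -1.   ]]
```

play_rows --pt "0 0 0 0 0 10.6 1" --pt "0 0 0 0 0 10.6 1" --pt "0 0 0 0 0 10.6 1" --pt "0 0 0 0 0 10.6 1" --pt "0 0 0 0 0 10.6 1"

```text
clock: 1.12
tool_pos: [224.7, 583.2, 231.3]
tcp_rot: [-1.9, -2.502, -0.0]
ft_force: [0.0, 0.3, 0.5]
opening: 85.4
gripper_force: 0.0
```

play_rows --pt "0 0 0 0 0 10.6 1" --pt "0 0 0 0 0 10.6 1" --pt "0 0 0 0 0 10.6 1" --pt "0 0 0 0 0 10.6 1" --pt "0 0 0 0 0 10.6 1"

```text
clock: 1.75
tool_pos: [224.7, 583.2, 231.3]
tcp_rot: [-2.817, -1.391, -0.0]
ft_force: [0.5, 0.1, 0.3]
opening: 85.3
gripper_force: 0.0
```

play_rows --pt "0 0 0 0 0 10.6 1" --pt "0 0 0 0 0 10.6 1" --pt "0 0 0 0 0 10.6 1" --pt "0 0 0 0 0 10.6 1" --pt "0 0 0 0 0 10.6 1"

```text
clock: 2.38
tool_pos: [224.7, 583.2, 231.4]
tcp_rot: [-3.142, 0.012, -0.0]
ft_force: [1.2, -0.1, -0.3]
opening: 85.1
gripper_force: 0.0
```

play_rows --pt "2.87 4.04 0 0 0 0 1" --pt "2.87 4.04 0 0 0 0 1" --pt "2.87 4.04 0 0 0 0 1" --pt "2.87 4.04 0 0 0 0 1" --pt "2.87 4.04 0 0 0 0 1"

```text
clock: 3.0
tool_pos: [368.7, 379.7, 231.5]
tcp_rot: [-3.141, 0.002, -0.001]
ft_force: [0.2, 0.2, 0.3]
opening: 85.2
gripper_force: 0.0
```

play_rows --pt "2.87 4.04 0 0 0 0 1" --pt "2.87 4.04 0 0 0 0 1" --pt "2.87 4.04 0 0 0 0 1" --pt "2.87 4.04 0 0 0 0 1" --pt "2.87 4.04 0 0 0 0 1"

```text
clock: 3.62
tool_pos: [512.0, 177.4, 231.6]
tcp_rot: [-3.141, 0.002, -0.001]
ft_force: [1.1, 0.1, 0.3]
opening: 85.4
gripper_force: 0.0
```

play_rows --pt "2.87 4.04 0 0 0 0 1" --pt "2.87 4.04 0 0 0 0 1" --pt "2.87 4.04 0 0 0 0 1" --pt "2.87 4.04 0 0 0 0 1" --pt "2.87 4.04 0 0 0 0 1"

```text
clock: 4.25
tool_pos: [655.3, -24.8, 231.4]
tcp_rot: [-3.141, 0.002, -0.001]
ft_force: [0.6, 0.2, -0.4]
opening: 85.3
gripper_force: 0.0
```

play_rows --pt "0 0 0 0 0 0 1" --pt "0 0 0 0 0 0 1"

```text
clock: 4.5
tool_pos: [654.1, -23.1, 231.1]
tcp_rot: [-3.141, 0.002, 0.001]
ft_force: [-0.2, 0.5, 0.1]
opening: 85.4
gripper_force: 0.0
```

play_rows --pt "0 0 4.9 0 0 0 1" --pt "0 0 4.9 0 0 0 1" --pt "0 0 4.8 0 0 0 1" --pt "0 0 0 0 0 0 1" --pt "0 0 0 0 0 0 0.45" --squeeze 30

```text
clock: 5.12
tool_pos: [655.4, -22.7, 87.7]
tcp_rot: [3.141, -0.0, 0.005]
ft_force: [1.2, -1.0, 0.5]
opening: 69.7
gripper_force: 0.0
```

play_rows --pt "0 0 0 0 0 0 0.45" --pt "0 0 0 0 0 0 0.45" --pt "0 0 0 0 0 0 0.45" --pt "0 0 0 0 0 0 0.45" --pt "0 0 0 0 0 0 0.45"

```text
clock: 5.75
tool_pos: [656.7, -23.2, 89.2]
tcp_rot: [-3.142, 0.002, -0.009]
ft_force: [-0.3, 2.0, 6.6]
opening: 46.0
gripper_force: 30.3
```

play_rows --pt "0 0 -2.5 0 0 0 0.45" --pt "0 0 -2.5 0 0 0 0.45" --pt "0 0 -2.5 0 0 0 0.45" --pt "0 0 -2.5 0 0 0 0.45" --pt "0 0 0 0 0 0 0.45"

```text
clock: 6.38
tool_pos: [656.1, -23.7, 188.7]
tcp_rot: [3.141, -0.002, 0.009]
ft_force: [-0.7, -0.9, -2.2]
opening: 45.6
gripper_force: 31.7
```

play_rows --pt "-3.68 -0.8 0 0 0 0 0.45" --pt "-3.68 -0.8 0 0 0 0 0.45" --pt "-3.68 -0.8 0 0 0 0 0.45" --pt "-3.68 -0.8 0 0 0 0 0.45" --pt "-3.68 -0.8 0 0 0 0 0.45"

```text
clock: 7.0
tool_pos: [468.5, 17.1, 183.7]
tcp_rot: [-3.141, 0.002, 0.004]
ft_force: [-0.0, 0.1, -1.4]
opening: 46.0
gripper_force: 31.7
```

play_rows --pt "0 0 3.5 0 0 0 0.45" --pt "0 0 3.5 0 0 0 0.45" --pt "0 0 3.5 0 0 0 0.45" --pt "0 0 2.7 0 0 0 0.45" --pt "0 0 0.5 0 0 0 0.45"

```text
clock: 7.62
tool_pos: [467.8, 17.2, 45.7]
tcp_rot: [-3.141, 0.002, 0.01]
ft_force: [-3.2, 1.4, 7.4]
opening: 46.1
gripper_force: 32.6
```

play_rows --pt "0 0 0.3 0 0 0 0.45" --pt "0 0 0.2 0 0 0 0.45" --pt "0 0 0 0 0 0 0.45"

```text
clock: 8.0
tool_pos: [472.3, 17.1, 46.8]
tcp_rot: [-3.141, 0.002, -0.005]
ft_force: [-5.6, 1.4, 11.1]
opening: 45.9
gripper_force: 33.3
```

Contact (11 N up). Release, wait, then rise and look.

play_rows --pt "0 0 -0.2 0 0 0 0.45" --pt "0 0 0 0 0 0 1" --pt "0 0 0 0 0 0 1" --pt "0 0 0 0 0 0 1" --pt "0 0 0 0 0 0 1"

```text
clock: 8.62
tool_pos: [470.5, 16.8, 45.2]
tcp_rot: [3.142, -0.002, -0.0]
ft_force: [-0.1, -0.0, -0.3]
opening: 85.4
gripper_force: 0.0
```

play_rows --pt "0 0 -3 0 0 0 1" --pt "0 0 -5 0 0 0 1" --pt "0 0 -6 0 0 0 1" --pt "0 0 -4 0 0 0 1" --pt "0 0 0 0 0 0 1"

```text
clock: 9.25
tool_pos: [472.8, 16.6, 230.0]
tcp_rot: [3.141, -0.002, 0.013]
ft_force: [0.3, -0.2, 0.3]
opening: 85.4
gripper_force: 0.0
```

```bash
python3 - <<'E'
from h import *
C={n:capture(n) for n in("scene","top")}
for n in C: cv2.imwrite(f"pics/{n}1.png",C[n]["pixels"])
cv2.imwrite("pics/c1.png",cv2.resize(np.hstack([C["top"]["pixels"][150:300,180:400],C["scene"]["pixels"][130:280,180:400]]),None,fx=1.8,fy=1.8,interpolation=cv2.INTER_CUBIC))
s=sense();print(s["tool_pos"],s["joints"].round(2))
E
```

```text
[470.35933816  16.87657817 224.96723854] [-0.12 -0.33  1.97 -0.    1.5   1.45]
```

View pics/c1.png

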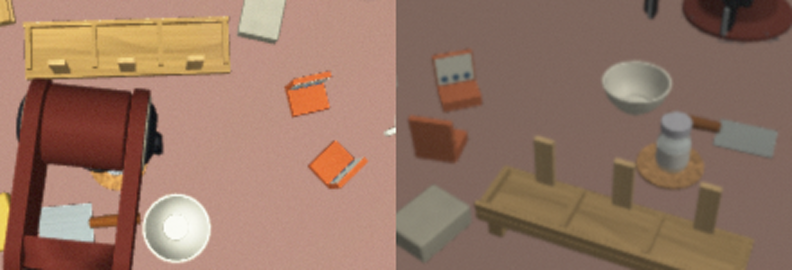

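play_rows --pt "-0.42 5.42 0 0 0 0 1" --pt "-0.42 5.42 0 0 0 0 1" --pt "-0.42 5.42 0 0 0 0 1" --pt "-0.42 5.42 0 0 0 0 1" --pt "-0.42 5.42 0 0 0 0 1"

```text
clock: 9.98
tool_pos: [447.7, -255.1, 222.5]
tcp_rot: [-3.139, 0.002, 0.005]
ft_force: [0.6, 0.8, 0.3]
opening: 85.4
gripper_force: 0.0
```

play_rows --pt "-0.42 5.4 0 0 0 0 1" --pt "-0.42 5.4 0 0 0 0 1" --pt "0 0 0 0 0 -10.5 1" --pt "0 0 0 0 0 -10.5 1" --pt "0 0 0 0 0 -10.5 1"

```text
clock: 10.6
tool_pos: [439.5, -361.4, 222.0]
tcp_rot: [-3.017, -0.858, 0.004]
ft_force: [-0.9, 0.1, -1.2]
opening: 85.1
gripper_force: 0.0
```

play_rows --pt "0 0 0 0 0 -10.5 1" --pt "0 0 4 0 0 0 1" --pt "0 0 4 0 0 0 1" --pt "0 0 4 0 0 0 1" --pt "0 0 0 0 0 0 1"

```text
clock: 11.22
tool_pos: [437.3, -358.6, 98.8]
tcp_rot: [-2.923, -1.12, 0.007]
ft_force: [0.0, 0.0, 0.5]
opening: 85.6
gripper_force: 0.0
```

```bash
python3 - <<'E'
from h import *
C={n:capture(n) for n in("scene","top")}
for n in C: cv2.imwrite(f"pics/{n}2.png",C[n]["pixels"])
a=C["scene"]["pixels"][110:230,150:280];b=C["top"]["pixels"][170:290,320:450]
cv2.imwrite("pics/c2.png",cv2.resize(np.hstack([a,b]),None,fx=3,fy=3,interpolation=cv2.INTER_CUBIC))
for i in range(1):
    s=sense();print(s["tool_pos"],s["tcp_rot"],s["joints"].round(2))
E
```

```text
[ 440.19144479 -361.67607267  104.58857628] [-2.93190419e+00 -1.12330348e+00  1.21790530e-03] [-0.82  0.04  1.85 -0.    1.26  0.02]
```

View pics/c2.png

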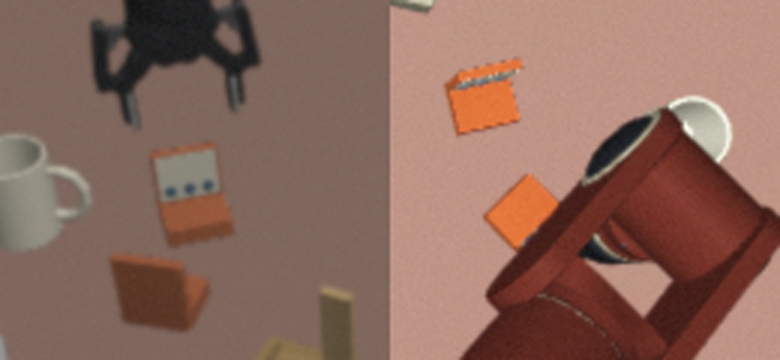

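play_rows --pt "0 0 2.6 0 0 0 1" --pt "0 0 2.6 0 0 0 1" --pt "0 0 2.4 0 0 0 1" --pt "0 0 0 0 0 0 1"

```text
clock: 11.82
tool_pos: [440.4, -361.9, 29.3]
tcp_rot: [-2.933, -1.124, 0.001]
ft_force: [1.1, -0.3, -0.2]
opening: 85.4
gripper_force: 0.0
```

play_rows --pt "0 0 0 0 0 0 0.65" --pt "0 0 0 0 0 0 0.65" --pt "0 0 0 0 0 0 0.65" --pt "0 0 0 0 0 0 0.65" --squeeze 40

```text
clock: 12.32
tool_pos: [441.9, -363.6, 31.9]
tcp_rot: [2.93, 1.123, 0.002]
ft_force: [-0.9, 0.3, 6.6]
opening: 62.9
gripper_force: 45.1
```

```bash
python3 - <<'E'
from h import *
c=capture("scene");S=cam(c)
for p in((194.3,150.7),(229,145.7)): print(onz(S,p,118))
cv2.imwrite("pics/c3.png",cv2.resize(c["pixels"][110:230,150:280],None,fx=4,fy=4,interpolation=cv2.INTER_CUBIC))
p=[]
print(sense()["tool_pos"],sense()["opening"])
E
```

```text
[ 475.5798378  -388.31903213  118.        ]
[ 414.74904505 -314.24918851  118.        ]
[ 441.94072908 -363.63933066   31.95044824] 63.46178296620909
```

View pics/c3.png

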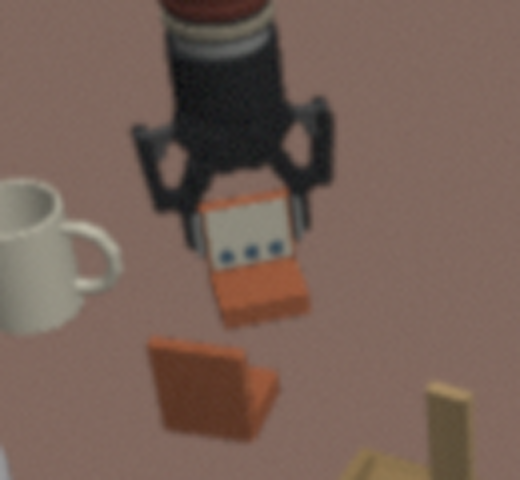

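play_rows --pt "0 0 -2 0 0 0 0.65" --pt "0 0 -3 0 0 0 0.65" --pt "0 0 -4 0 0 0 0.65" --pt "0 0 -3 0 0 0 0.65" --pt "0 0 0 0 0 10.25 0.65"

```text
clock: 13.0
tool_pos: [442.1, -363.5, 154.2]
tcp_rot: [3.018, 0.848, 0.005]
ft_force: [-0.3, -0.1, -2.3]
opening: 63.4
gripper_force: 44.9
```

play_rows --pt "0 0 0 0 0 10.25 0.65" --pt "0 0 0 0 0 10.25 0.65" --pt "0 0 0 0 0 10.25 0.65" --pt "3.3 -4.08 0 0 0 0 0.65" --pt "3.3 -4.08 0 0 0 0 0.65"

```text
clock: 13.62
tool_pos: [505.5, -278.7, 150.1]
tcp_rot: [3.141, 0.022, 0.001]
ft_force: [0.2, -0.1, -1.6]
opening: 63.3
gripper_force: 45.1
```

play_rows --pt "3.3 -4.08 0 0 0 0 0.65" --pt "3.3 -4.08 0 0 0 0 0.65" --pt "3.3 -4.08 0 0 0 0 0.65" --pt "3.3 -4.08 0 0 0 0 0.65" --pt "0 0 0 0 0 0 0.65"

```text
clock: 14.25
tool_pos: [638.4, -142.4, 158.9]
tcp_rot: [3.073, 0.032, 0.014]
ft_force: [-2.9, -75.0, 5.3]
opening: 64.1
gripper_force: 134.4
```

play_rows --pt "0 0 2.5 0 0 0 0.65" --pt "0 0 2.5 0 0 0 0.65" --pt "0 0 1 0 0 0 0.65" --pt "0 0 0 0 0 0 0.65"

```text
clock: 14.75
tool_pos: [661.1, -146.9, 122.3]
tcp_rot: [3.07, 0.032, 0.109]
ft_force: [27.7, -76.9, 38.9]
opening: 63.5
gripper_force: 117.5
```

```bash
python3 - <<'E'
from h import *
C={n:capture(n) for n in("scene","top")}
for n in C: cv2.imwrite(f"pics/{n}4.png",C[n]["pixels"])
a=C["scene"]["pixels"][160:290,220:320];b=C["top"]["pixels"][140:205,240:340]
cv2.imwrite("pics/c4.png",np.hstack([cv2.resize(a,None,fx=4,fy=4,interpolation=cv2.INTER_CUBIC),np.pad(cv2.resize(b,None,fx=4,fy=4,interpolation=cv2.INTER_CUBIC),((0,260),(0,0),(0,0)))]))
s=sense();print(s["tool_pos"],s["tcp_rot"],s["joints"].round(2),s["ft_force"])
E
```

```text
[ 660.43157366 -147.14796336  121.8536747 ] [3.06978431 0.0310341  0.10649295] [-0.31  0.21  1.64 -0.05  1.21  1.25] [ 28.48789259 -77.43841242  38.67589817]
```

View pics/c4.png

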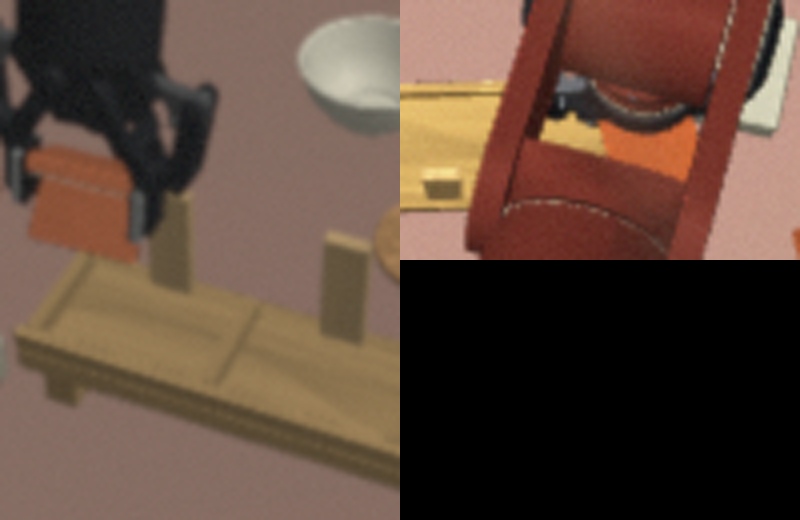

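play_rows --pt "0 1.0 -0.5 0 0 0 0.65" --pt "0 1.5 -1 0 0 0 0.65" --pt "0 1.5 -1 0 0 0 0.65" --pt "0 1 -1 0 0 0 0.65"

```text
clock: 15.35
tool_pos: [634.2, -164.1, 123.8]
tcp_rot: [-3.14, -0.025, 0.004]
ft_force: [0.5, -0.2, -2.9]
opening: 63.8
gripper_force: 109.3
```

play_rows --pt "0 0 -2 0 0 0 0.65" --pt "0 0 -3 0 0 0 0.65" --pt "0 0 -3 0 0 0 0.65" --pt "0 0 0 0 0 0 0.65"

```text
clock: 15.85
tool_pos: [637.0, -163.4, 207.9]
tcp_rot: [3.14, 0.028, 0.008]
ft_force: [-0.6, 0.0, -1.1]
opening: 63.8
gripper_force: 109.3
```

```bash
python3 - <<'E'
from h import *
C={n:capture(n) for n in("scene","top")}
for n in C: cv2.imwrite(f"pics/{n}5.png",C[n]["pixels"])
a=C["scene"]["pixels"][120:270,190:300];b=C["top"]["pixels"][140:290,240:390]
cv2.imwrite("pics/c5.png",cv2.resize(np.hstack([a,b]),None,fx=3,fy=3,interpolation=cv2.INTER_CUBIC))
s=sense();print(s["tool_pos"],s["tcp_rot"],s["joints"].round(2),s["ft_force"],s["opening"],s["gripper_force"])
E
```

```text
[ 635.0141569  -163.09984029  203.43433147] [-3.14073739e+00 -2.70164319e-02  1.99523960e-03] [-0.36  0.14  1.56  0.    1.44  1.19] [-0.17102618 -0.04693179 -1.53855766] 63.36743413554155 109.30516388034448
```

View pics/c5.png

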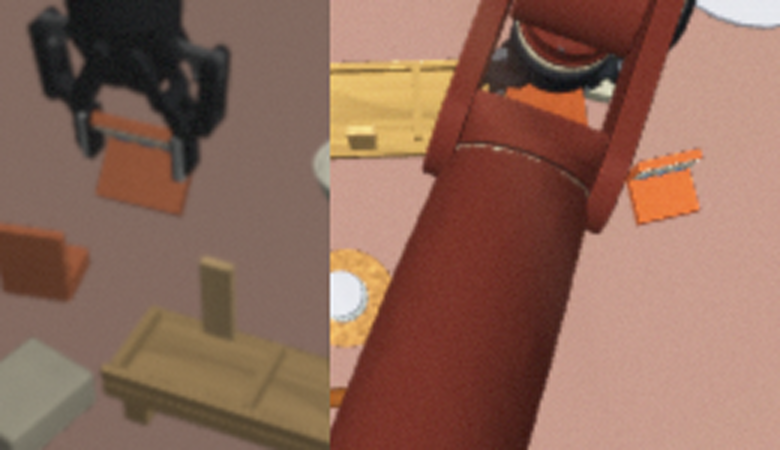

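play_rows --pt "-4.91 1.29 0 0 0 0 0.65" --pt "-4.91 1.29 0 0 0 0 0.65" --pt "-4.91 1.29 0 0 0 0 0.65" --pt "0 0 4 0 0 0 0.65" --pt "0 0 4 0 0 0 0.65" --squeeze 20

```text
clock: 16.58
tool_pos: [487.4, -204.6, 121.9]
tcp_rot: [-3.141, -0.024, 0.002]
ft_force: [0.1, -0.2, -2.9]
opening: 63.3
gripper_force: 109.3
```

play_rows --pt "0 0 3 0 0 0 0.65" --pt "0 0 3 0 0 0 0.65" --pt "0 0 0.5 0 0 0 0.65" --pt "0 0 0 0 0 0 0.65"

```text
clock: 17.08
tool_pos: [488.3, -204.7, 58.6]
tcp_rot: [-3.141, -0.026, 0.002]
ft_force: [0.3, 0.1, -1.7]
opening: 63.2
gripper_force: 109.4
```

play_rows --pt "0 0 0.5 0 0 0 0.65" --pt "0 0 0.5 0 0 0 0.65"

```text
clock: 17.32
tool_pos: [489.6, -205.6, 50.3]
tcp_rot: [3.14, 0.026, 0.003]
ft_force: [-0.1, -0.5, -2.0]
opening: 63.4
gripper_force: 109.3
```

play_rows --pt "0 0 0.5 0 0 0 0.65" --pt "0 0 0.3 0 0 0 0.65"

```text
clock: 17.58
tool_pos: [494.3, -206.4, 47.6]
tcp_rot: [3.14, 0.023, 0.018]
ft_force: [3.6, 6.4, 24.1]
opening: 63.5
gripper_force: 108.2
```

play_rows --pt "0 0 0.3 0 0 0 0.65" --pt "0 0 0.2 0 0 0 0.65" --pt "0 0 0 0 0 0 0.65"

```text
clock: 17.95
tool_pos: [497.7, -206.6, 46.6]
tcp_rot: [3.14, 0.021, 0.029]
ft_force: [4.3, 8.8, 31.2]
opening: 63.8
gripper_force: 106.9
```

play_rows --pt "0 0 -0.6 0 0 0 0.65" --pt "0 0 0 0 0 0 0.78" --pt "0 0 0 0 0 0 0.85" --pt "0 0 0 0 0 0 0.85" --pt "0 0 0 0 0 0 0.85"

```text
clock: 18.58
tool_pos: [488.2, -204.8, 41.6]
tcp_rot: [-3.141, -0.025, 0.002]
ft_force: [0.5, 0.7, -0.2]
opening: 73.0
gripper_force: 0.0
```

```bash
python3 - <<'E'
from h import *
c=capture("scene")
cv2.imwrite("pics/c6.png",cv2.resize(c["pixels"][120:250,190:320],None,fx=4,fy=4,interpolation=cv2.INTER_CUBIC))
s=sense();print(s["tool_pos"],s["ft_force"],s["opening"])
E
```

```text
[ 488.26800527 -204.86604404   41.66274753] [-0.04490561 -0.4900145   0.35208582] 72.8795287972327
```

View pics/c6.png

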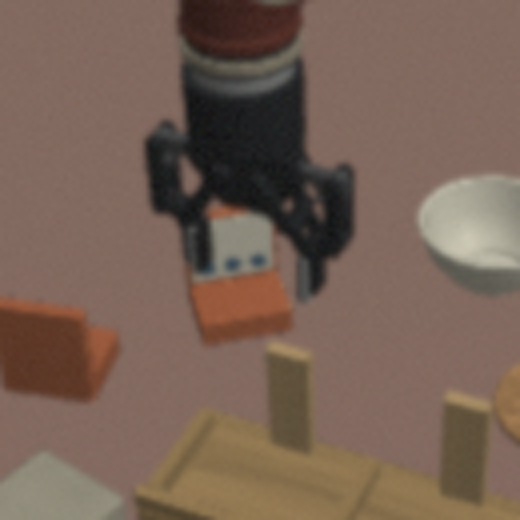

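play_rows --pt "0 0 -3 0 0 0 1" --pt "0 0 -5 0 0 0 1" --pt "0 0 -5 0 0 0 1" --pt "0 0 -5 0 0 0 1" --pt "0 -5 0 0 0 0 1"

```text
clock: 19.25
tool_pos: [490.4, -157.6, 228.1]
tcp_rot: [3.137, 0.019, 0.014]
ft_force: [-0.1, 0.6, 0.4]
opening: 85.3
gripper_force: 0.0
```

play_rows --pt "0 -5 0 0 0 0 1" --pt "0 -5 0 0 0 0 1" --pt "0 -5 0 0 0 0 1" --pt "0 -5 0 0 0 0 1" --pt "0 0 0 0 0 0 1"

```text
clock: 19.88
tool_pos: [484.1, 47.4, 221.8]
tcp_rot: [-3.141, -0.033, 0.001]
ft_force: [0.4, 0.1, 0.1]
opening: 85.3
gripper_force: 0.0
```

```bash
cat > tiles.py <<'E'
from h import *
def find(name="top"):
    c=capture("top");T=cam(c);cv2.imwrite("pics/lasttop.png",c["pixels"])
    hsv=cv2.cvtColor(c["pixels"],cv2.COLOR_BGR2HSV)
    m=cv2.inRange(hsv,(3,170,185),(14,255,255)); m[:150]=0;m[300:]=0;m[:,:268]=0;m[:,400:]=0
    n,l,st,ce=cv2.connectedComponentsWithStats(m)
    big=[i for i in range(1,n) if st[i,4]>150]; sm=[i for i in range(1,n) if 25<st[i,4]<=150]
    print([(ce[i].round(1).tolist(),int(st[i,4])) for i in big+sm])
    for i in big:
        f=onz(T,ce[i],20)[:2]
        pts=np.array([onz(T,p[::-1],20)[:2] for p in np.argwhere(l==i)],np.float32)
        r=cv2.minAreaRect(pts)
        if not sm: print("foot only",f,r);continue
        j=min(sm,key=lambda j:np.linalg.norm(ce[j]-ce[i])); q=onz(T,ce[j],75)[:2]
        v=f-q; e=[r[2]+90*k for k in range(4)]
        yaw=min(e,key=lambda a:-np.cos(np.radians(a)-np.arctan2(v[1],v[0])))
        u=np.array([np.cos(np.radians(yaw)),np.sin(np.radians(yaw))]); w=np.array([-u[1],u[0]])
        toe=(pts@u).max()+1.3; mid=((pts@w).max()+(pts@w).min())/2
        print("foot",f.round(1),"rect",np.round(r[1],1),"yaw",round((yaw+180)%360-180,1),"origin(toe)",(u*(toe-50)+w*mid).round(1),"origin(strip)",q.round(1))
if __name__=="__main__":
    find(); s=sense(); print(s["tool_pos"],s["tcp_rot"])
E
python3 tiles.py
```

```text
[([350.8, 205.0], 277), ([323.9, 235.5], 273), ([352.7, 192.9], 47), ([333.3, 241.6], 45)]
foot [ 568.  -311.8] rect [42.9 62.6] yaw -169.8 origin(toe) [ 595.  -307.5] origin(strip) [ 595.4 -306.4]
foot [ 475.8 -225.5] rect [41.1 62.1] yaw 40.0 origin(toe) [ 454.6 -243.4] origin(strip) [ 453.8 -243.6]
[484.31946628  45.8713035  221.83983061] [ 3.14113890e+00  3.02347711e-02 -1.27158354e-03]
```

play_rows --pt "-0.66 5.7 0 0 0 0 1" --pt "-0.66 5.7 0 0 0 0 1" --pt "-0.66 5.7 0 0 0 0 1" --pt "-0.66 5.7 0 0 0 0 1" --pt "-0.66 5.7 0 0 0 0 1"

```text
clock: 20.55
tool_pos: [455.1, -243.9, 222.2]
tcp_rot: [3.141, 0.022, -0.0]
ft_force: [0.1, 0.1, 0.4]
opening: 85.5
gripper_force: 0.0
```

play_rows --pt "0 0 0 0 0 -9.9 1" --pt "0 0 0 0 0 -9.9 1" --pt "0 0 0 0 0 -9.9 1" --pt "0 0 0 0 0 -9.9 1" --pt "0 0 4 0 0 0 1"

```text
clock: 21.18
tool_pos: [457.7, -243.8, 185.6]
tcp_rot: [2.941, 1.084, 0.006]
ft_force: [1.0, 0.8, -0.2]
opening: 85.3
gripper_force: 0.0
```

play_rows --pt "0 0 4 0 0 0 1" --pt "0 0 4 0 0 0 1" --pt "0 0 4 0 0 0 1" --pt "0 0 3.2 0 0 0 1" --pt "0 0 0 0 0 0 1"

```text
clock: 21.8
tool_pos: [453.4, -240.2, 27.1]
tcp_rot: [-2.943, -1.083, 0.007]
ft_force: [0.2, -0.5, 0.4]
opening: 85.6
gripper_force: 0.0
```

play_rows --pt "0 0 0 0 0 0 0.68" --pt "0 0 0 0 0 0 0.68" --pt "0 0 0 0 0 0 0.68" --pt "0 0 0 0 0 0 0.68" --pt "0 0 0 0 0 0 0.68" --squeeze 40

```text
clock: 22.42
tool_pos: [457.5, -242.0, 32.3]
tcp_rot: [2.944, 1.087, 0.002]
ft_force: [-1.5, -2.7, 6.3]
opening: 63.2
gripper_force: 45.1
```

play_rows --pt "0 0 -2 0 0 0 0.68" --pt "0 0 -4 0 0 0 0.68" --pt "0 0 -5 0 0 0 0.68" --pt "0 0 -5 0 0 0 0.68" --pt "0 0 0 0 0 0 0.68"

```text
clock: 23.05
tool_pos: [458.8, -242.2, 195.8]
tcp_rot: [2.939, 1.086, 0.009]
ft_force: [0.6, -0.1, -2.1]
opening: 63.3
gripper_force: 45.2
```

```bash
python3 - <<'E'
from h import *
c=capture("scene")
cv2.imwrite("pics/c7.png",cv2.resize(c["pixels"][60:240,180:330],None,fx=3.3,fy=3.3,interpolation=cv2.INTER_CUBIC))
s=sense();print(s["tool_pos"],s["tcp_rot"],s["ft_force"],s["opening"])
E
```

```text
[ 457.28389095 -241.13734779  192.41993751] [2.94381803 1.08728284 0.00398991] [-0.17696174  0.00694337 -2.38571882] 63.44649977018277
```

View pics/c7.png

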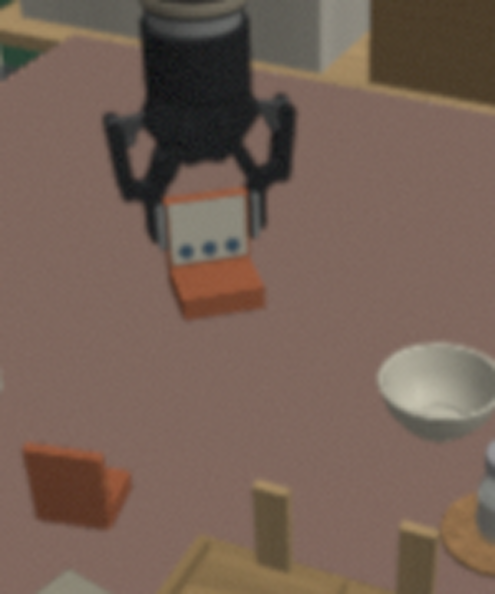

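play_rows --pt "0 0 0 0 0 9.9 0.68" --pt "0 0 0 0 0 9.9 0.68" --pt "0 0 0 0 0 9.9 0.68" --pt "0 0 0 0 0 9.9 0.68" --pt "0 0 0 0 0 0 0.68"

```text
clock: 23.72
tool_pos: [455.2, -239.8, 187.6]
tcp_rot: [-3.139, -0.029, 0.006]
ft_force: [0.1, 0.1, -2.8]
opening: 63.6
gripper_force: 44.9
```

play_rows --pt "4.6 -3.09 0 0 0 0 0.68" --pt "4.6 -3.09 0 0 0 0 0.68" --pt "4.6 -3.09 0 0 0 0 0.68" --pt "4.6 -3.09 0 0 0 0 0.68" --pt "0 0 0 0 0 0 0.68"

```text
clock: 24.35
tool_pos: [639.6, -111.4, 187.8]
tcp_rot: [-3.14, -0.036, 0.004]
ft_force: [-0.5, -0.3, -2.0]
opening: 63.3
gripper_force: 45.1
```

play_rows --pt "0 0 3 0 0 0 0.68" --pt "0 0 3 0 0 0 0.68" --pt "0 0 0 0 0 0 0.68"

```text
clock: 24.72
tool_pos: [634.8, -113.8, 125.6]
tcp_rot: [-3.139, -0.027, 0.014]
ft_force: [-0.3, 0.2, -1.3]
opening: 63.5
gripper_force: 45.1
```

play_rows --pt "0 0 2 0 0 0 0.68" --pt "0 0 1.5 0 0 0 0.68" --pt "0 0 0.7 0 0 0 0.68" --pt "0 0 0 0 0 0 0.68"

```text
clock: 25.22
tool_pos: [637.9, -114.1, 87.6]
tcp_rot: [-3.141, -0.026, 0.002]
ft_force: [-0.0, -0.2, -2.5]
opening: 63.2
gripper_force: 45.2
```

play_rows --pt "-0.4 0 0.3 0 0 0 0.68" --pt "0 0 0 0 0 0 0.68"

```text
clock: 25.48
tool_pos: [634.2, -114.3, 85.6]
tcp_rot: [3.141, 0.025, 0.0]
ft_force: [-0.2, -0.2, -1.9]
opening: 63.6
gripper_force: 45.2
```

play_rows --pt "-0.2 0 0 0 0 0 0.68" --pt "0 0 0 0 0 0 0.68"

```text
clock: 25.72
tool_pos: [632.3, -114.3, 85.6]
tcp_rot: [3.141, 0.025, 0.001]
ft_force: [0.2, 0.3, -1.8]
opening: 63.5
gripper_force: 45.2
```

play_rows --pt "-0.2 0 0 0 0 0 0.68" --pt "0 0 0 0 0 0 0.68"

```text
clock: 25.98
tool_pos: [630.8, -114.3, 85.6]
tcp_rot: [3.141, 0.025, 0.002]
ft_force: [2.5, 0.3, -3.2]
opening: 63.7
gripper_force: 45.3
```

play_rows --pt "-0.2 0 0 0 0 0 0.68" --pt "0 0 0 0 0 0 0.68"

```text
clock: 26.22
tool_pos: [630.9, -114.3, 85.7]
tcp_rot: [3.141, 0.025, 0.011]
ft_force: [10.7, -0.1, -8.7]
opening: 63.0
gripper_force: 46.4
```

play_rows --pt "0.15 0 0 0 0 0 0.68" --pt "0 0 0.3 0 0 0 0.68" --pt "0 0 0.1 0 0 0 0.68" --pt "0 0 0 0 0 0 0.68"

```text
clock: 26.72
tool_pos: [630.8, -114.4, 82.4]
tcp_rot: [3.141, 0.025, 0.004]
ft_force: [4.6, 0.3, 1.9]
opening: 63.0
gripper_force: 47.4
```

play_rows --pt "0 0 0.1 0 0 0 0.68" --pt "0 0 0 0 0 0 0.68"

```text
clock: 26.98
tool_pos: [630.8, -114.4, 82.3]
tcp_rot: [3.141, 0.025, 0.003]
ft_force: [2.0, 1.3, 5.7]
opening: 63.7
gripper_force: 48.1
```

play_rows --pt "0 0 0.1 0 0 0 0.68" --pt "0 0 0 0 0 0 0.68"

```text
clock: 27.22
tool_pos: [630.8, -114.4, 82.3]
tcp_rot: [3.141, 0.026, 0.003]
ft_force: [-0.6, 2.7, 10.9]
opening: 63.2
gripper_force: 48.5
```

play_rows --pt "0 0 -0.1 0 0 0 0.8" --pt "0 0 0 0 0 0 1" --pt "0 0 0 0 0 0 1" --pt "0 0 0 0 0 0 1"

```text
clock: 27.72
tool_pos: [629.3, -114.2, 79.7]
tcp_rot: [-3.141, -0.025, 0.002]
ft_force: [0.9, -0.4, 0.0]
opening: 85.4
gripper_force: 0.0
```

play_rows --pt "0 0 -2 0 0 0 1" --pt "0 0 -4 0 0 0 1" --pt "0 0 -5 0 0 0 1" --pt "0 0 -2 0 0 0 1" --pt "0 0 0 0 0 0 1"

```text
clock: 28.35
tool_pos: [630.9, -114.6, 213.1]
tcp_rot: [3.14, 0.025, 0.007]
ft_force: [-0.4, 0.1, 0.1]
opening: 85.4
gripper_force: 0.0
```

```bash
python3 - <<'E'
from tiles import *
find()
c=capture("scene"); cv2.imwrite("pics/scene8.png",c["pixels"])
cv2.imwrite("pics/c8.png",np.hstack([cv2.resize(c["pixels"][150:290,180:330],None,fx=3,fy=3,interpolation=cv2.INTER_CUBIC)]))
s=sense();print(s["tool_pos"],s["tcp_rot"],s["joints"].round(2))
E
```

```text
[([286.6, 175.1], 154), ([350.8, 205.0], 281), ([352.4, 193.0], 47)]
foot [ 664.3 -116.7] rect [67.9 31.5] yaw 89.2 origin(toe) [ 664.3 -135.7] origin(strip) [ 595.3 -305.5]
foot [ 567.9 -311.8] rect [42.9 63.2] yaw -169.6 origin(toe) [ 595.  -307.1] origin(strip) [ 595.3 -305.5]
[ 629.00559261 -114.0659841   208.59388827] [-3.14075242 -0.02537787  0.00381151] [-0.3   0.1   1.6  -0.    1.44  1.26]
```

play_rows --pt "-1.03 4.78 0 0 0 0 1" --pt "-1.03 4.78 0 0 0 0 1" --pt "-1.03 4.78 0 0 0 0 1" --pt "-1.03 4.78 0 0 0 0 1" --pt "0 0 0 0 0 -9.8 1"

```text
clock: 29.08
tool_pos: [589.4, -308.7, 206.5]
tcp_rot: [-3.125, -0.294, 0.007]
ft_force: [-0.3, 0.2, 0.5]
opening: 85.2
gripper_force: 0.0
```

play_rows --pt "0 0 4.5 0 0 0 1" --pt "0 0 4.5 0 0 0 1" --pt "0 0 4.5 0 0 0 1" --pt "0 0 4.5 0 0 0 1" --pt "0 0 0 0 0 0 1"

```text
clock: 29.7
tool_pos: [586.6, -302.8, 22.4]
tcp_rot: [-3.119, -0.293, 0.018]
ft_force: [-0.3, -0.2, 0.0]
opening: 85.7
gripper_force: 0.0
```

play_rows --pt "0 0 0 0 0 0 0.68" --pt "0 0 0 0 0 0 0.68" --pt "0 0 0 0 0 0 0.68" --pt "0 0 0 0 0 0 0.68" --pt "0 0 0 0 0 0 0.68" --squeeze 40

```text
clock: 30.32
tool_pos: [592.7, -306.7, 32.1]
tcp_rot: [3.126, 0.294, 0.003]
ft_force: [0.7, -0.1, 5.6]
opening: 63.6
gripper_force: 44.9
```

play_rows --pt "0 0 -2 0 0 0 0.68" --pt "0 0 -4 0 0 0 0.68" --pt "0 0 -5 0 0 0 0.68" --pt "0 0 -6 0 0 0 0.68" --pt "0 0 0 0 0 0 0.68"

```text
clock: 30.95
tool_pos: [594.7, -308.1, 209.2]
tcp_rot: [3.119, 0.293, 0.016]
ft_force: [-0.1, -0.6, -1.4]
opening: 63.7
gripper_force: 44.9
```

play_rows --pt "0 0 0 0 0 -10.64 0.68" --pt "0 0 0 0 0 -10.64 0.68" --pt "0 0 0 0 0 -10.64 0.68" --pt "0 0 0 0 0 -10.64 0.68" --pt "0 0 0 0 0 -10.64 0.68"

```text
clock: 31.58
tool_pos: [590.7, -305.5, 198.6]
tcp_rot: [-2.658, -1.67, 0.002]
ft_force: [-0.1, 0.4, -1.7]
opening: 63.6
gripper_force: 44.7
```

play_rows --pt "0 0 0 0 0 -10.64 0.68" --pt "0 0 0 0 0 -10.64 0.68" --pt "0 0 0 0 0 -10.64 0.68" --pt "0 0 0 0 0 -10.64 0.68" --pt "0 0 0 0 0 -10.64 0.68"

```text
clock: 32.2
tool_pos: [590.7, -305.5, 198.5]
tcp_rot: [-1.629, -2.683, -0.0]
ft_force: [0.2, -0.6, -0.7]
opening: 63.6
gripper_force: 44.7
```

play_rows --pt "0 0 0 0 0 -10.64 0.68" --pt "0 0 0 0 0 -10.64 0.68" --pt "0 0 0 0 0 -10.64 0.68" --pt "0 0 0 0 0 -10.64 0.68" --pt "0 0 0 0 0 -10.64 0.68"

```text
clock: 32.83
tool_pos: [590.7, -305.5, 198.5]
tcp_rot: [-0.255, -3.128, -0.002]
ft_force: [-1.2, 0.2, -1.5]
opening: 63.6
gripper_force: 44.7
```

play_rows --pt "0 0 0 0 0 -10.64 0.68" --pt "-0.634 5.08 0 0 0 0 0.68" --pt "-0.634 5.08 0 0 0 0 0.68" --pt "-0.634 5.08 0 0 0 0 0.68" --pt "-0.634 5.08 0 0 0 0 0.68"

```text
clock: 33.45
tool_pos: [612.6, -100.7, 198.8]
tcp_rot: [0.026, -3.139, -0.001]
ft_force: [-0.1, -0.8, -1.3]
opening: 63.5
gripper_force: 45.0
```

play_rows --pt "-0.634 5.08 0 0 0 0 0.68" --pt "-0.634 5.08 0 0 0 0 0.68" --pt "-0.634 5.08 0 0 0 0 0.68" --pt "-0.634 5.08 0 0 0 0 0.68" --pt "0 0 0 0 0 0 0.68"

```text
clock: 34.08
tool_pos: [634.4, 104.3, 198.7]
tcp_rot: [0.034, -3.138, -0.001]
ft_force: [0.9, -0.1, -1.8]
opening: 63.3
gripper_force: 45.3
```

play_rows --pt "0 0 3 0 0 0 0.68" --pt "0 0 3 0 0 0 0.68" --pt "0 0 0 0 0 0 0.68"

```text
clock: 34.45
tool_pos: [632.4, 100.0, 135.8]
tcp_rot: [0.025, -3.133, 0.001]
ft_force: [-0.1, -0.2, -2.0]
opening: 63.6
gripper_force: 45.3
```

play_rows --pt "0 0 2.5 0 0 0 0.68" --pt "0 0 2 0 0 0 0.68" --pt "0 0 0.7 0 0 0 0.68" --pt "0 0 0 0 0 0 0.68"

```text
clock: 34.95
tool_pos: [635.4, 100.9, 88.0]
tcp_rot: [0.026, -3.141, 0.0]
ft_force: [0.4, -0.4, -2.2]
opening: 63.7
gripper_force: 45.3
```

play_rows --pt "0.4 0 0.3 0 0 0 0.68" --pt "0 0 0 0 0 0 0.68"

```text
clock: 35.2
tool_pos: [631.6, 101.0, 85.8]
tcp_rot: [-0.027, 3.141, 0.0]
ft_force: [0.5, -0.1, -1.3]
opening: 63.2
gripper_force: 45.3
```

play_rows --pt "0.2 0 0 0 0 0 0.68" --pt "0 0 0 0 0 0 0.68"

```text
clock: 35.45
tool_pos: [629.6, 101.0, 85.6]
tcp_rot: [-0.027, 3.141, 0.0]
ft_force: [-0.2, -0.6, -2.4]
opening: 63.1
gripper_force: 45.3
```

play_rows --pt "0.2 0 0 0 0 0 0.68" --pt "0 0 0 0 0 0 0.68"

```text
clock: 35.7
tool_pos: [627.7, 100.9, 85.5]
tcp_rot: [-0.026, 3.141, 0.0]
ft_force: [0.1, -1.1, -2.2]
opening: 63.0
gripper_force: 45.2
```

play_rows --pt "0.2 0 0 0 0 0 0.68" --pt "0 0 0 0 0 0 0.68"

```text
clock: 35.95
tool_pos: [627.7, 100.9, 85.6]
tcp_rot: [-0.026, 3.135, 0.001]
ft_force: [9.5, 1.0, -6.9]
opening: 63.4
gripper_force: 46.2
```

play_rows --pt "0.1 0 0 0 0 0 0.68" --pt "0 0 0 0 0 0 0.68"

```text
clock: 36.2
tool_pos: [627.8, 100.9, 85.7]
tcp_rot: [-0.025, 3.132, 0.001]
ft_force: [12.8, 2.2, -8.9]
opening: 63.2
gripper_force: 46.4
```

play_rows --pt "-0.2 0 0 0 0 0 0.68" --pt "0 0 0.3 0 0 0 0.68" --pt "0 0 0.2 0 0 0 0.68" --pt "0 0 0 0 0 0 0.68"

```text
clock: 36.7
tool_pos: [627.7, 100.9, 82.1]
tcp_rot: [-0.026, 3.139, 0.0]
ft_force: [1.9, -0.7, 5.0]
opening: 63.5
gripper_force: 47.8
```

play_rows --pt "0 0 0.1 0 0 0 0.68" --pt "0 0 0 0 0 0 0.68"

```text
clock: 36.95
tool_pos: [627.8, 100.9, 82.1]
tcp_rot: [-0.027, 3.139, 0.0]
ft_force: [-1.6, -0.7, 10.6]
opening: 63.5
gripper_force: 48.5
```

play_rows --pt "0 0 -0.1 0 0 0 0.8" --pt "0 0 0 0 0 0 1" --pt "0 0 0 0 0 0 1" --pt "0 0 0 0 0 0 1"

```text
clock: 37.45
tool_pos: [626.2, 100.9, 79.8]
tcp_rot: [0.027, -3.14, 0.0]
ft_force: [0.0, -0.2, 0.1]
opening: 85.7
gripper_force: 0.0
```

play_rows --pt "0 0 -2 0 0 0 1" --pt "0 0 -4 0 0 0 1" --pt "0 0 -5 0 0 0 1" --pt "0 0 -4 0 0 0 1" --pt "0 0 0 0 0 10.2 1"

```text
clock: 38.08
tool_pos: [629.4, 101.1, 238.2]
tcp_rot: [0.259, 3.12, 0.002]
ft_force: [0.6, -0.2, -0.5]
opening: 85.2
gripper_force: 0.0
```

play_rows --pt "2.35 5.09 0 0 0 0 1" --pt "2.35 5.09 0 0 0 0 1" --pt "2.35 5.09 0 0 0 0 1" --pt "2.35 5.09 0 0 0 0 1" --pt "2.35 5.09 0 0 0 0 1"

```text
clock: 38.7
tool_pos: [551.0, 372.8, 232.4]
tcp_rot: [0.253, 3.129, 0.002]
ft_force: [0.5, 0.3, 0.1]
opening: 85.2
gripper_force: 0.0
```

play_rows --pt "0 0 2 0 0 0 1" --pt "0 0 2 0 0 0 1" --pt "0 0 0 0 0 0 1"

```text
clock: 39.08
tool_pos: [550.4, 368.9, 187.0]
tcp_rot: [-0.255, -3.127, 0.005]
ft_force: [1.2, -0.5, -0.2]
opening: 85.5
gripper_force: 0.0
```

```bash
python3 - <<'E'
from tiles import *
find()
C={n:capture(n) for n in("scene","top")}
for n in C: cv2.imwrite(f"pics/{n}9.png",C[n]["pixels"])
a=C["scene"]["pixels"][120:290,400:540];b=C["scene"]["pixels"][170:290,220:380]
cv2.imwrite("pics/c9.png",np.hstack([cv2.resize(a,(420,510),interpolation=cv2.INTER_CUBIC),np.pad(cv2.resize(b,None,fx=2.35,fy=2.35),((0,228),(0,0),(0,0)))]))
s=sense();print(s["tool_pos"],s["tcp_rot"],s["joints"].round(2))
E
```

```text
[([286.6, 172.9], 258)]
foot only [ 670.99085467 -116.79334408] ((669.2687377929688, -119.53523254394531), (70.7638931274414, 41.015419006347656), 89.30648803710938)
[552.1597394  369.93695076 190.75135239] [2.55609495e-01 3.13074942e+00 3.03377021e-04] [ 0.48  0.17  1.55 -0.    1.42 -0.93]
```

View pics/c9.png

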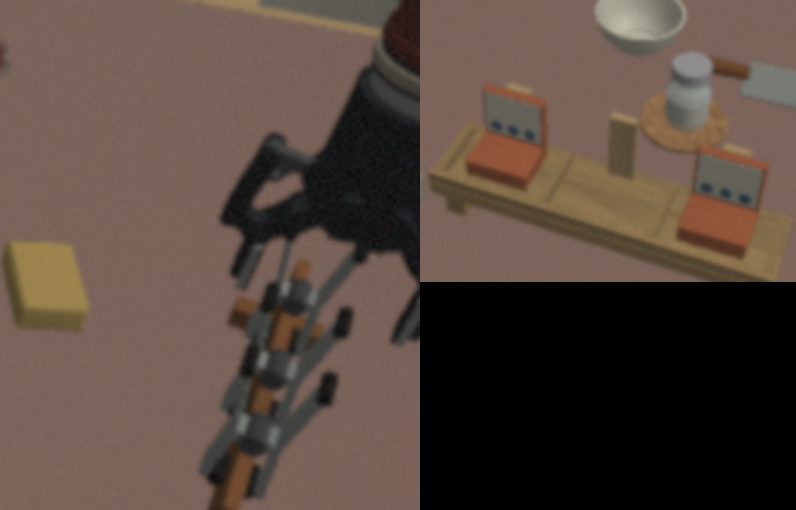

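```bash
python3 - <<'E'
from h import *
c=capture("scene");S=cam(c)
for X in((552.6,371,142.5),(552.6,371,203),(552.6+6.9,371+42,203),(552.6-6.9,371-42,203),(388,396,142.5)):
    p=proj(S,X);print(X,p.round(1),((p-[400,120])*3).round())
E
```

```text
(552.6, 371, 142.5) [495.2 244.8] [285. 374.]
(552.6, 371, 203) [507.  222.8] [321. 308.]
(559.5, 413, 203) [531.7 231.4] [395. 334.]
(545.7, 329, 203) [483.5 214.5] [251. 284.]
(388, 396, 142.5) [508.4 199.5] [325. 238.]
```

play_rows --pt "0 0 2.5 0 0 0 1" --pt "0 0 2.5 0 0 0 1" --pt "0 0 1.8 0 0 0 1" --pt "0 0 0 0 0 0 1"

```text
clock: 39.78
tool_pos: [550.8, 370.3, 120.8]
tcp_rot: [-0.253, -3.129, 0.002]
ft_force: [-0.4, -0.4, -0.1]
opening: 85.6
gripper_force: 0.0
```

play_rows --pt "0 0 0 0 0 0 0.8" --pt "0 0 0 0 0 0 0.65" --pt "0 0 0 0 0 0 0.55" --pt "0 0 0 0 0 0 0.55" --pt "0 0 0 0 0 0 0.55" --squeeze 30

```text
clock: 40.4
tool_pos: [553.5, 372.2, 127.0]
tcp_rot: [0.252, 3.126, 0.005]
ft_force: [-1.2, -0.4, 8.7]
opening: 46.7
gripper_force: 8.8
```

play_rows --pt "0 0 0 0 0 0 0.45" --pt "0 0 0 0 0 0 0.37" --pt "0 0 0 0 0 0 0.37" --pt "0 0 0 0 0 0 0.37" --pt "0 0 0 0 0 0 0.37"

```text
clock: 41.02
tool_pos: [554.7, 373.1, 129.3]
tcp_rot: [0.252, 3.123, 0.009]
ft_force: [-2.6, 0.3, 14.9]
opening: 31.5
gripper_force: 10.8
```

play_rows --pt "0 0 -0.8 0 0 0 0.37" --pt "0 0 -2 0 0 0 0.37" --pt "0 0 -3 0 0 0 0.37" --pt "0 0 -4 0 0 0 0.37" --pt "0 0 -4 0 0 0 0.37"

```text
clock: 41.65
tool_pos: [551.2, 370.8, 262.0]
tcp_rot: [-0.253, -3.131, 0.0]
ft_force: [-0.1, 0.1, -1.8]
opening: 31.5
gripper_force: 8.9
```

play_rows --pt "0 0 0 0 0 0 0.37" --pt "0 0 0 0 0 0 0.37"

```text
clock: 41.9
tool_pos: [551.1, 370.8, 259.8]
tcp_rot: [-0.253, -3.131, 0.001]
ft_force: [-0.1, 0.0, -1.0]
opening: 31.6
gripper_force: 8.9
```

```bash
python3 - <<'E'
from h import *
c=capture("scene");S=cam(c);cv2.imwrite("pics/scene10.png",c["pixels"])
print(sense()["tool_pos"],sense()["ft_force"],sense()["opening"],sense()["gripper_force"])
X=np.array([552.6,371,0])
print(proj(S,X+[0,0,277]),proj(S,X+[0,0,219]),proj(S,X+[0,0,174]), proj(S,X+[0,0,84]))
# dark-grey/black check at parked barrel of nearest clip and at predicted lifted barrel
for z in(84,219): 
    u,v=proj(S,X+[0,0,z]).astype(int); print(z,c["pixels"][v-3:v+4,u-3:u+4].mean((0,1)))
cv2.imwrite("pics/c10.png",cv2.resize(c["pixels"][150:300,430:540],None,fx=4,fy=4,interpolation=cv2.INTER_CUBIC))
E
```

```text
[550.68761265 370.55015816 258.5280109 ] [ 0.02849629 -0.13832089 -2.10491362] 31.603408092640354 8.895241767168045
[523.47979753 192.35909567] [510.40637721 216.54943568] [501.18907298 233.60462996] [484.79704101 263.93554699]
84 [43.97959184 65.04081633 95.85714286]
219 [59.12244898 58.44897959 58.63265306]
```

play_rows --pt "0 0 0 0 0 9.975 0.37" --pt "0 0 0 0 0 9.975 0.37" --pt "0 0 0 0 0 9.975 0.37" --pt "0 0 0 0 0 9.975 0.37" --pt "0 0 0 0 0 9.975 0.37"

```text
clock: 42.58
tool_pos: [550.5, 370.4, 257.6]
tcp_rot: [-1.556, -2.726, 0.006]
ft_force: [-0.1, -0.5, -2.0]
opening: 31.3
gripper_force: 8.9
```

play_rows --pt "0 0 0 0 0 9.975 0.37" --pt "0 0 0 0 0 9.975 0.37" --pt "0 0 0 0 0 9.975 0.37" --pt "-5.42 1.28 0 0 0 0 0.37" --pt "-5.42 1.28 0 0 0 0 0.37"

```text
clock: 43.2
tool_pos: [577.9, 262.0, 257.6]
tcp_rot: [-2.199, -2.241, 0.006]
ft_force: [0.5, -0.4, 0.0]
opening: 31.5
gripper_force: 8.9
```

play_rows --pt "-5.42 1.28 0 0 0 0 0.37" --pt "-5.42 1.28 0 0 0 0 0.37" --pt "-5.42 1.28 0 0 0 0 0.37" --pt "0 0 0 0 0 0 0.37" --pt "0 0 0 0 0 0 0.37"

```text
clock: 43.82
tool_pos: [619.2, 101.3, 258.5]
tcp_rot: [-2.201, -2.238, 0.003]
ft_force: [1.0, 0.8, -1.6]
opening: 31.9
gripper_force: 8.9
```

```bash
python3 - <<'E'
from h import *
C={n:capture(n) for n in("scene","top")}
for n in C: cv2.imwrite(f"pics/{n}11.png",C[n]["pixels"])
s=sense();print(s["tool_pos"],s["tcp_rot"],s["joints"].round(2),s["opening"],s["ft_force"])
crops([("scene",(320,150,400,270)),("top",(180,140,250,200))],C and {n:C[n]["pixels"] for n in C},5,"pics/c11.png",760,600)
S=cam(C["scene"]);print(proj(S,[621,101,215]),proj(S,[621,101,170]),proj(S,[621,101,125]))
E
```

```text
[619.3411113  102.26490737 259.30085604] [-2.19994492e+00 -2.24072738e+00  1.61626890e-03] [0.05 0.05 1.57 0.   1.52 0.03] 31.783054368371978 [-0.95757998  1.06567514 -0.71338544]
[359.52832865 202.04091321] [356.46179455 218.93733405] [353.6209913  234.58999135]
```

View pics/c11.png

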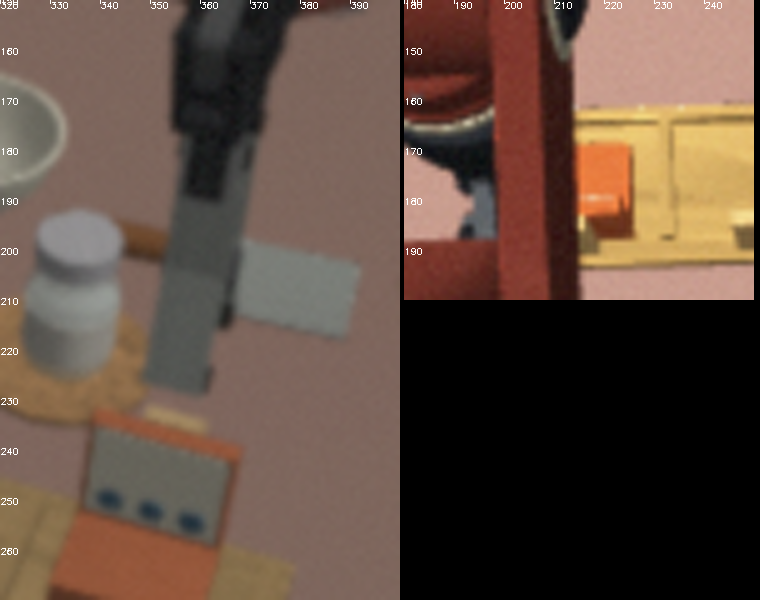

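play_rows --pt "0 0 2 0 0 0 0.37" --pt "0 0 1.5 0 0 0 0.37" --pt "0 0 0 0 0 0 0.37"

```text
clock: 44.3
tool_pos: [618.3, 101.5, 221.9]
tcp_rot: [-2.199, -2.238, 0.006]
ft_force: [-0.5, -0.3, -0.6]
opening: 31.4
gripper_force: 8.9
```

play_rows --pt "0 0 1 0 0 0 0.37" --pt "0 0 0.5 0 0 0 0.37" --pt "0 0 0 0 0 0 0.37"

```text
clock: 44.68
tool_pos: [619.8, 101.0, 209.8]
tcp_rot: [-2.202, -2.24, 0.001]
ft_force: [-0.6, 0.9, -0.9]
opening: 31.7
gripper_force: 8.9
```

play_rows --pt "0 0 1 0 0 0 0.37" --pt "0 0 0.5 0 0 0 0.37" --pt "0 0 0 0 0 0 0.37"

```text
clock: 45.05
tool_pos: [619.5, 101.0, 194.3]
tcp_rot: [-2.202, -2.239, 0.002]
ft_force: [-0.1, -0.4, -1.0]
opening: 31.5
gripper_force: 8.9
```

play_rows --pt "0 0 1 0 0 0 0.37" --pt "0 0 0 0 0 0 0.37"

```text
clock: 45.3
tool_pos: [619.3, 101.1, 183.9]
tcp_rot: [-2.202, -2.239, 0.002]
ft_force: [0.4, 0.4, -1.8]
opening: 31.6
gripper_force: 8.9
```

play_rows --pt "0 0 0.4 0 0 0 0.37" --pt "0 0 0 0 0 0 0.37"

```text
clock: 45.55
tool_pos: [619.8, 101.1, 181.0]
tcp_rot: [-2.202, -2.24, 0.001]
ft_force: [0.4, -0.0, -1.0]
opening: 31.7
gripper_force: 8.9
```

play_rows --pt "0 0 0.3 0 0 0 0.37" --pt "0 0 0 0 0 0 0.37"

```text
clock: 45.8
tool_pos: [620.6, 101.2, 179.7]
tcp_rot: [2.202, 2.239, 0.002]
ft_force: [-1.5, 0.6, 4.6]
opening: 31.2
gripper_force: 9.4
```

play_rows --pt "0 0 0.3 0 0 0 0.37" --pt "0 0 0 0 0 0 0.45" --pt "0 0 0.2 0 0 0 0.5" --pt "0 0 0.1 0 0 0 0.55" --pt "0 0 0 0 0 0 0.6"

```text
clock: 46.42
tool_pos: [619.4, 101.0, 171.3]
tcp_rot: [-2.202, -2.239, 0.002]
ft_force: [-0.9, 0.1, 0.2]
opening: 51.2
gripper_force: 0.0
```

play_rows --pt "0 0 0 0 0 0 0.8" --pt "0 0 0 0 0 0 1" --pt "0 0 0 0 0 0 1" --pt "0 0 0 0 0 0 1"

```text
clock: 46.92
tool_pos: [619.9, 101.1, 172.2]
tcp_rot: [-2.203, -2.24, 0.0]
ft_force: [0.1, 1.2, -0.2]
opening: 85.9
gripper_force: 0.0
```

play_rows --pt "0 0 -2 0 0 0 1" --pt "0 0 -3 0 0 0 1" --pt "0 0 -3 0 0 0 1" --pt "0 0 0 0 0 0 1"

```text
clock: 47.42
tool_pos: [622.1, 101.2, 257.8]
tcp_rot: [2.198, 2.236, 0.01]
ft_force: [0.0, -0.7, 0.6]
opening: 85.6
gripper_force: 0.0
```

play_rows --pt "4.72 -2.29 0 0 0 0 1" --pt "4.72 -2.29 0 0 0 0 1" --pt "4.72 -2.29 0 0 0 0 1" --pt "4.72 -2.29 0 0 0 0 1" --pt "4.72 -2.29 0 0 0 0 1"

```text
clock: 48.05
tool_pos: [500.2, 336.3, 251.6]
tcp_rot: [-2.203, -2.24, 0.001]
ft_force: [0.7, 0.8, 0.6]
opening: 85.5
gripper_force: 0.0
```

play_rows --pt "4.72 -2.29 0 0 0 0 1" --pt "0 0 0 0 0 -10.21 1" --pt "0 0 0 0 0 -10.21 1" --pt "0 0 0 0 0 -10.21 1" --pt "0 0 0 0 0 -10.21 1"

```text
clock: 48.68
tool_pos: [477.4, 381.8, 251.4]
tcp_rot: [-1.274, -2.871, 0.002]
ft_force: [0.4, -0.3, -0.1]
opening: 85.4
gripper_force: 0.0
```

play_rows --pt "0 0 0 0 0 -10.21 1" --pt "0 0 0 0 0 -10.21 1" --pt "0 0 0 0 0 -10.21 1" --pt "0 0 0 0 0 -10.21 1" --pt "0 0 0 0 0 0 1"

```text
clock: 49.3
tool_pos: [477.5, 381.7, 251.6]
tcp_rot: [-0.205, -3.134, 0.001]
ft_force: [-1.2, 0.2, 0.2]
opening: 85.3
gripper_force: 0.0
```

```bash
python3 - <<'E'
from h import *
C={n:capture(n) for n in("scene","top")}
for n in C: cv2.imwrite(f"pics/{n}12.png",C[n]["pixels"])
s=sense();print(s["tool_pos"],s["tcp_rot"],s["joints"].round(2))
def dark(im,box,t=45):
    x0,y0,x1,y1=box; m=(im[y0:y1,x0:x1].max(2)<t).astype(np.uint8)
    n,l,st,ce=cv2.connectedComponentsWithStats(m); return [((ce[i]+[x0,y0]).round(1).tolist(),int(st[i,4])) for i in range(1,n) if st[i,4]>=5]
S,T=cam(C["scene"]),cam(C["top"])
print("stand clip pred rollers scene",[proj(S,[621+d,101,192]).round(1) for d in(-18,18)],"top",[proj(T,[621+d,101,192]).round(1) for d in(-18,18)],"barrel",proj(S,[621,101,134]))
print(dark(C["scene"]["pixels"],(335,180,385,245),55)); print(dark(C["top"]["pixels"],(190,150,235,205)))
print("strip clips pred", [proj(S,p).round(1) for p in((482.4,406,142),(476.1,357.7,142))]); print(dark(C["scene"]["pixels"],(470,190,530,270),35))
E
```

```text
[477.6159718  381.78901636 251.80157662] [-2.05757883e-01 -3.13414331e+00  7.49645172e-04] [ 0.55  0.01  1.62  0.    1.51 -0.89]
stand clip pred rollers scene [array([360.3, 205.4]), array([355.5, 216.4])] top [array([207.1, 184. ]), array([207.2, 170.4])] barrel [354.17229873 231.55232015]
[([360.0, 204.0], 52), ([356.3, 215.6], 67)]
[([207.3, 170.0], 25), ([207.8, 183.6], 37)]
strip clips pred [array([513.7, 227.4]), array([489.1, 219.2])]
[([497.0, 195.8], 14), ([519.5, 203.1], 17), ([489.5, 219.3], 28), ([513.5, 227.8], 22), ([479.6, 254.9], 24)]
```

play_rows --pt "0 0 4 0 0 0 1" --pt "0 0 4 0 0 0 1" --pt "0 0 3 0 0 0 1" --pt "0 0 2 0 0 0 1" --pt "0 0 0 0 0 0 1"

```text
clock: 50.02
tool_pos: [476.9, 381.3, 120.5]
tcp_rot: [-0.203, -3.132, 0.003]
ft_force: [-0.0, 0.1, 0.5]
opening: 85.1
gripper_force: 0.0
```

play_rows --pt "0 0 0 0 0 0 0.8" --pt "0 0 0 0 0 0 0.65" --pt "0 0 0 0 0 0 0.55" --pt "0 0 0 0 0 0 0.55" --pt "0 0 0 0 0 0 0.55"

```text
clock: 50.65
tool_pos: [480.1, 383.6, 127.1]
tcp_rot: [0.201, 3.129, 0.007]
ft_force: [-0.6, -0.1, 8.8]
opening: 47.4
gripper_force: 8.9
```

play_rows --pt "0 0 0 0 0 0 0.45" --pt "0 0 0 0 0 0 0.37" --pt "0 0 0 0 0 0 0.37" --pt "0 0 0 0 0 0 0.37" --pt "0 0 0 0 0 0 0.37"

```text
clock: 51.28
tool_pos: [481.2, 384.5, 129.3]
tcp_rot: [0.201, 3.127, 0.011]
ft_force: [-0.9, 0.4, 13.8]
opening: 31.8
gripper_force: 10.8
```

play_rows --pt "0 0 -0.8 0 0 0 0.37" --pt "0 0 -2 0 0 0 0.37" --pt "0 0 -3 0 0 0 0.37" --pt "0 0 -4 0 0 0 0.37" --pt "0 0 -4 0 0 0 0.37"

```text
clock: 51.9
tool_pos: [477.6, 381.7, 262.2]
tcp_rot: [-0.202, -3.135, 0.0]
ft_force: [0.8, -0.0, -1.9]
opening: 31.6
gripper_force: 8.9
```

play_rows --pt "0 0 0 0 0 0 0.37" --pt "0 0 0 0 0 0 0.37"

```text
clock: 52.15
tool_pos: [477.5, 381.7, 259.9]
tcp_rot: [-0.201, -3.134, 0.001]
ft_force: [-0.9, 0.5, -1.0]
opening: 31.4
gripper_force: 8.9
```

play_rows --pt "0 0 0 0 0 10.21 0.37" --pt "0 0 0 0 0 10.21 0.37" --pt "0 0 0 0 0 10.21 0.37" --pt "0 0 0 0 0 10.21 0.37" --pt "0 0 0 0 0 10.21 0.37"

```text
clock: 52.78
tool_pos: [476.8, 381.3, 257.5]
tcp_rot: [-1.54, -2.736, 0.006]
ft_force: [-0.1, 0.7, -0.7]
opening: 31.5
gripper_force: 8.9
```

play_rows --pt "0 0 0 0 0 10.21 0.37" --pt "0 0 0 0 0 10.21 0.37" --pt "0 0 0 0 0 10.21 0.37" --pt "-5.54 1.52 0 0 0 0 0.37" --pt "-5.54 1.52 0 0 0 0 0.37"

```text
clock: 53.4
tool_pos: [509.1, 270.4, 257.6]
tcp_rot: [-2.199, -2.241, 0.006]
ft_force: [1.3, -0.1, -0.4]
opening: 32.0
gripper_force: 8.9
```

play_rows --pt "-5.54 1.52 0 0 0 0 0.37" --pt "-5.54 1.52 0 0 0 0 0.37" --pt "-5.54 1.52 0 0 0 0 0.37" --pt "-5.54 1.52 0 0 0 0 0.37" --pt "-5.54 1.52 0 0 0 0 0.37"

```text
clock: 54.02
tool_pos: [589.9, -5.7, 257.8]
tcp_rot: [-2.2, -2.238, 0.004]
ft_force: [0.6, 0.5, -1.3]
opening: 31.7
gripper_force: 8.9
```

play_rows --pt "-5.54 1.52 0 0 0 0 0.37" --pt "-5.54 1.52 0 0 0 0 0.37" --pt "0 0 0 0 0 0 0.37" --pt "0 0 0 0 0 0 0.37"

```text
clock: 54.52
tool_pos: [622.1, -114.0, 258.1]
tcp_rot: [-2.201, -2.237, 0.002]
ft_force: [-0.2, 0.1, -1.2]
opening: 31.7
gripper_force: 8.9
```

```bash
python3 - <<'E'
from h import *
C={n:capture(n) for n in("scene","top")}
for n in C: cv2.imwrite(f"pics/{n}13.png",C[n]["pixels"])
s=sense();print(s["tool_pos"],s["tcp_rot"],s["opening"])
S=cam(C["scene"]); im=C["scene"]["pixels"]; hsv=cv2.cvtColor(im,cv2.COLOR_BGR2HSV)
# compare orange-tile mask of tile B with the pre-clip picture scene9, and tile A
def bb(i,b):
    h=cv2.cvtColor(i,cv2.COLOR_BGR2HSV)[b[1]:b[3],b[0]:b[2]]; m=cv2.inRange(h,(3,120,60),(13,255,255)); p=np.argwhere(m); return p.min(0)[::-1]+b[:2],p.max(0)[::-1]+b[:2],len(p)
for b in((235,190,285,260),(325,215,385,290)): print(bb(im,b),bb(cv2.imread("pics/scene9.png"),b))
# carried clip grey lower end in scene
print([proj(S,[624+d,-114.3,z]).round(1) for d,z in((17,165),(-4,125),(5,125))])
E
```

```text
[ 622.46189586 -113.04260678  259.18760798] [-2.19986222e+00 -2.24018928e+00  1.04895766e-03] 31.933993201647365
(array([239, 206]), array([273, 250]), 670) (array([240, 206]), array([273, 250]), 676)
(array([330, 231]), array([367, 279]), 707) (array([330, 231]), array([367, 279]), 749)
[array([256.8, 199.1]), array([261.6, 207.1]), array([259.8, 209.6])]
```

Both tiles unmoved. Lower the clip as before.

play_rows --pt "0 0 2 0 0 0 0.37" --pt "0 0 1.5 0 0 0 0.37" --pt "0 0 0 0 0 0 0.37"

```text
clock: 55.0
tool_pos: [621.5, -113.4, 222.0]
tcp_rot: [-2.199, -2.238, 0.004]
ft_force: [0.8, -0.7, -0.9]
opening: 31.9
gripper_force: 8.9
```

play_rows --pt "0 0 1 0 0 0 0.37" --pt "0 0 0.5 0 0 0 0.37" --pt "0 0 0 0 0 0 0.37"

```text
clock: 55.38
tool_pos: [622.9, -114.3, 209.8]
tcp_rot: [-2.202, -2.24, 0.0]
ft_force: [-0.8, -0.0, -0.6]
opening: 31.6
gripper_force: 8.9
```

play_rows --pt "0 0 1 0 0 0 0.37" --pt "0 0 0.5 0 0 0 0.37" --pt "0 0 0 0 0 0 0.37"

```text
clock: 55.75
tool_pos: [622.8, -114.2, 194.4]
tcp_rot: [-2.202, -2.239, 0.001]
ft_force: [0.1, 1.2, -0.5]
opening: 32.0
gripper_force: 8.8
```

play_rows --pt "0 0 1 0 0 0 0.37" --pt "0 0 0.4 0 0 0 0.37" --pt "0 0 0 0 0 0 0.37"

```text
clock: 56.12
tool_pos: [622.8, -114.2, 180.6]
tcp_rot: [-2.202, -2.24, 0.001]
ft_force: [-0.3, -0.3, -0.1]
opening: 32.0
gripper_force: 8.9
```

play_rows --pt "0 0 0.3 0 0 0 0.37" --pt "0 0 0 0 0 0 0.37"

```text
clock: 56.38
tool_pos: [623.5, -114.4, 179.7]
tcp_rot: [2.202, 2.239, 0.001]
ft_force: [-2.0, 0.2, 3.6]
opening: 31.6
gripper_force: 9.3
```

play_rows --pt "0 0 0.3 0 0 0 0.37" --pt "0 0 0 0 0 0 0.45" --pt "0 0 0.2 0 0 0 0.5" --pt "0 0 0.1 0 0 0 0.55" --pt "0 0 0 0 0 0 0.6"

```text
clock: 57.0
tool_pos: [622.4, -114.2, 171.3]
tcp_rot: [-2.202, -2.239, 0.002]
ft_force: [0.2, -1.6, -1.1]
opening: 51.3
gripper_force: 0.0
```

play_rows --pt "0 0 0 0 0 0 0.8" --pt "0 0 0 0 0 0 1" --pt "0 0 0 0 0 0 1" --pt "0 0 0 0 0 0 1"

```text
clock: 57.5
tool_pos: [623.0, -114.3, 172.2]
tcp_rot: [-2.203, -2.24, 0.0]
ft_force: [0.2, 0.6, 0.5]
opening: 85.5
gripper_force: 0.0
```

play_rows --pt "0 0 -2 0 0 0 1" --pt "0 0 -4 0 0 0 1" --pt "0 0 -5 0 0 0 1" --pt "0 0 -4 0 0 0 1" --pt "0 -4 0 0 0 0 1"

```text
clock: 58.12
tool_pos: [585.5, -115.6, 329.5]
tcp_rot: [2.195, 2.234, 0.007]
ft_force: [-0.7, -0.9, -0.1]
opening: 85.2
gripper_force: 0.0
```

play_rows --pt "0 -4 0 0 0 0 1" --pt "0 -4 0 0 0 0 1" --pt "0 0 0 0 0 0 1" --pt "0 0 0 0 0 0 1"

```text
clock: 58.62
tool_pos: [503.5, -116.4, 323.8]
tcp_rot: [2.201, 2.238, 0.002]
ft_force: [-0.2, 0.1, 0.3]
opening: 85.3
gripper_force: 0.0
```

```bash
python3 - <<'E'
from h import *
C={n:capture(n) for n in("scene","top")}
for n in C: cv2.imwrite(f"pics/{n}14.png",C[n]["pixels"])
def dark(im,box,t=45):
    x0,y0,x1,y1=box; m=(im[y0:y1,x0:x1].max(2)<t).astype(np.uint8)
    n,l,st,ce=cv2.connectedComponentsWithStats(m); return [((ce[i]+[x0,y0]).round(1).tolist(),int(st[i,4])) for i in range(1,n) if st[i,4]>=5]
def bb(i,b):
    h=cv2.cvtColor(i,cv2.COLOR_BGR2HSV)[b[1]:b[3],b[0]:b[2]]; m=cv2.inRange(h,(3,120,60),(13,255,255)); p=np.argwhere(m); return p.min(0)[::-1]+b[:2],p.max(0)[::-1]+b[:2],len(p)
S,T=cam(C["scene"]),cam(C["top"])
for x,y in((621,101),(624,-114.3)):
    P=[proj(S,[x+d,y,192]).round(1) for d in(-18,18)]; print(P)
    c=np.mean(P,0).astype(int); print(dark(C["scene"]["pixels"],(c[0]-22,c[1]-22,c[0]+22,c[1]+22),55))
print("strip",dark(C["scene"]["pixels"],(470,180,540,270),35))
for b in((235,190,285,260),(325,215,385,290)): print(bb(C["scene"]["pixels"],b),bb(cv2.imread("pics/scene9.png"),b))
# jar lid pixel patch and bystanders change vs earlier picture
d=cv2.absdiff(cv2.GaussianBlur(C["scene"]["pixels"],(5,5),0),cv2.GaussianBlur(cv2.imread("pics/scene1.png"),(5,5),0)).max(2)
for n,b in dict(jar=(310,175,355,235),bowl=(290,165,336,195),mug=(135,155,182,193),sponge=(400,200,430,230),plaster=(173,235,222,272),spatula=(330,190,392,216)).items(): print(n,(d[b[1]:b[3],b[0]:b[2]]>30).sum())
print(sense()["tool_pos"])
E
```

```text
[array([360.3, 205.4]), array([355.5, 216.4])]
[([359.9, 203.9], 51), ([356.2, 215.6], 66)]
[array([263.4, 180.1]), array([256.1, 189.5])]
[([263.0, 178.9], 40), ([255.7, 188.6], 52)]
strip [([497.1, 195.5], 15), ([519.7, 203.3], 16), ([487.1, 231.1], 18)]
(array([239, 206]), array([273, 250]), 635) (array([240, 206]), array([273, 250]), 676)
(array([329, 231]), array([367, 279]), 705) (array([330, 231]), array([367, 279]), 749)
jar 162
bowl 0
mug 0
sponge 0
plaster 0
spatula 194
[ 503.80038764 -116.38678282  322.99233378]
```

```bash
python3 - <<'E'
from h import *
a,b=[cv2.GaussianBlur(cv2.imread(f"pics/scene{i}.png"),(5,5),0) for i in(14,1)]
d=cv2.absdiff(a,b).max(2)>30
p=np.argwhere(d[175:235,310:355])+[175,310]; print("jar box",p.min(0),p.max(0), "jar itself",d[185:235,318:345].sum())
p=np.argwhere(d[190:216,330:392])+[190,330]; print("spat",p.min(0),p.max(0))
if d[185:230,318:345].sum()<5: print(hand_in())
E
```

```text
jar box [203 348] [234 354] jar itself 0
spat [201 349] [215 367]
the job is handed in; nothing more can be done
None
```

The job is handed in; the judge gave no verdict. By my last camera check the jar is upright on the mat, both tiles on the table stand clipped to their tongues in bays 0 and 2, the spare clip is still on its strip, and the bystanders have not moved. On the way, one tile hit a tongue (about 77 N at the wrist), so I set it down and regrasped it.

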